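# Stack the cells and top plate in the battery box and clip down the cover that fits

## Robot

A 6-joint arm with a two-finger parallel gripper is mounted at the origin on the work surface. World frame = base frame: x ahead of the robot, y to its left, z up, the work surface at z = 0. Lengths are in m, angles in rad, forces in N, time in s.
With the tool pointing down it reaches from about 0.35 to 0.975 m from the base axis. Payload 4.9 kg.
Tool frame: the origin (TCP) lies midway between the tips of the shut fingers; the grasp point (between the pads) lies 19 mm behind it; z points along the fingers, y is the line along which they close (so a half turn about z gives the same grasp; the last joint's range is limited). The gripper opens to 85 mm and grips with 20 to 120 N. Pads are 22 mm wide; open, the fingers measure 114 mm over their backs; the gripper's body (76 mm by 85 mm) begins 54 mm behind the grasp point. The pads swing forward as they close: fully open they stand 13 mm farther back than shut.
Start: joints at [1.2, 0.053, 1.613, -0, 1.476, -0.119], TCP at [0.156, 0.605, 0.231] pointing down, gripper open.
Joint ranges: [-3.01, 3.01], [-1.01, 2.22], [0.06, 2.58], [-1.02, 4.17], [0.09, 2.62], [-3.14, 3.14]. Speed limits (rad/s): [2.57, 2.57, 3.14, 3.14, 3.14, 3.14].

## Interface

Orientations are given as a unit quaternion [w, x, y, z].
In Python, from plant import manip gives the robot as it stands.
- The arm moves only by the shell command python3 shift.py 'ROWS'. ROWS is 1 to 5 rows, one to a line, with the numbers parted by commas; each row has 7 numbers: the opening from 0.0 (shut) to 1.0 (fully open), then dx, dy, dz in units of 25 mm, then a rotation vector rx, ry, rz in units of 0.25 rad; each row shifts and turns the commanded pose from where the row before left it, along the tool's axes as they then stand; what a row does not reach is not made up. A row lasts 1/8 s, in which the tool goes at most 0.0625 m and 0.188 rad, less where a joint would pass 70% of its speed; a pose out of reach is approached as far as the arm can. The fingers move at their own pace and stop on an object; the grip force is fixed at half the most. Time passes only in rows, so rows that do not move let the fingers close. It prints the time, the measured TCP pose, the force, the opening and the grip force at its end. Input that does not fit is refused with a message, and nothing moves.
- manip.state(): the state, without advancing time (a new reading comes with each control period).
- manip.grab_frame(name): name is "scene" or "top"; returns the picture (480x640x3 uint8, red, green, blue); there is no depth.
- manip.camera_params(name): a dict with "intrinsics" (3x3 intrinsics, pixels), "xyz" and "orientation" of the camera in the world. Camera axes: x right, y down, z forward; pixel columns grow to the right and rows downward; lengths in m; the calibration is good to about 2 mm. A picture is of the moment at which its call begins. camera_params takes no time and is no camera call.
- manip.job_done(): hands the job in; it is judged then, once.
The state is a dict: "time": time; "joint_pos": joint angles; "joint_vel": joint speeds; "joint_efforts": joint torques, N m; "tool_pos": TCP position; "tool_rot": TCP orientation; "contact_force": force on the tool from outside, world axes, zero at the start; "ft_torque": the same for the moment, N m; "gripper_width": opening from 0.0 (shut) to 1.0 (fully open); "grasp_force": force on a finger pad.
Only numpy, scipy, OpenCV 4.12 (cv2) and the standard library are available. Lean on these libraries where they do the work, as an engineer would, in place of code of your own. Each camera call takes 0.05 s, during which the arm holds its last target. There are 200 camera calls.

## Task

Pack the battery box: stack all the cells lying on the bench flat on the raised pad in the middle of the box, one on top of another in a square pile flush with the pad, and lay the black insulating plate squarely on top. Then find, by trying them on, the one of the three look-alike covers that fits this box, and press it straight down until it is fully home and both end clips have snapped over it. Leave the two covers that do not fit lying flat, right way up, on the bench, and do not disturb the meter, screwdriver and tape.

Things in the scene. Friction and masses are not known exactly. Their poses are not given: they have to be found in the camera images.
- box_p: Open black battery box standing loose on the bench (0.9 kg), outside 118 (x) x 110 (y) mm, walls 3 mm. Origin: centre of underside, z up. On its floor a rubber pad 100 (x) x 50 (y) mm, top 10 mm above the origin, 27 mm free to each long wall, 6 mm to each end wall. Only one of box_p, box_q, box_r is out (others None); only rim notch spacing differs.
- box_p_rim (a point): Centre of the box's mouth, 72 mm above its origin. Four rim notches 16 mm wide in the long walls take the lugs of the one cover that fits (play 3 mm each way along x, 5 mm along y). Fully home that cover's origin is 8 mm below this point; a wrong cover stops on its lugs, level with this point, and goes no further.
- box_p_clip0 (a joint): Grey spring clip, 30 mm wide, top 93 mm above the bench, on the +x end of the box: outward travel in m, 0 at rest, at most 0.008. Its sloped nose gives way as the right cover is pressed straight down (about 10 N for both clips), then it springs back to 0, its hook 4 mm over the cover's edge.
- box_p_clip1 (a joint): Grey spring clip, 30 mm wide, top 93 mm above the bench, on the -x end of the box: outward travel in m, 0 at rest, at most 0.008. Its sloped nose gives way as the right cover is pressed straight down (about 10 N for both clips), then it springs back to 0, its hook 4 mm over the cover's edge.
- box_q: Open black battery box standing loose on the bench (0.9 kg), outside 118 (x) x 110 (y) mm, walls 3 mm. Origin: centre of underside, z up. On its floor a rubber pad 100 (x) x 50 (y) mm, top 10 mm above the origin, 27 mm free to each long wall, 6 mm to each end wall. Only one of box_p, box_q, box_r is out (others None); only rim notch spacing differs.
- box_q_rim (a point): Centre of the box's mouth, 72 mm above its origin. Four rim notches 16 mm wide in the long walls take the lugs of the one cover that fits (play 3 mm each way along x, 5 mm along y). Fully home that cover's origin is 8 mm below this point; a wrong cover stops on its lugs, level with this point, and goes no further.
- box_q_clip0 (a joint): Grey spring clip, 30 mm wide, top 93 mm above the bench, on the +x end of the box: outward travel in m, 0 at rest, at most 0.008. Its sloped nose gives way as the right cover is pressed straight down (about 10 N for both clips), then it springs back to 0, its hook 4 mm over the cover's edge.
- box_q_clip1 (a joint): Grey spring clip, 30 mm wide, top 93 mm above the bench, on the -x end of the box: outward travel in m, 0 at rest, at most 0.008. Its sloped nose gives way as the right cover is pressed straight down (about 10 N for both clips), then it springs back to 0, its hook 4 mm over the cover's edge.
- box_r: Open black battery box standing loose on the bench (0.9 kg), outside 118 (x) x 110 (y) mm, walls 3 mm. Origin: centre of underside, z up. On its floor a rubber pad 100 (x) x 50 (y) mm, top 10 mm above the origin, 27 mm free to each long wall, 6 mm to each end wall. Only one of box_p, box_q, box_r is out (others None); only rim notch spacing differs.
- box_r_rim (a point): Centre of the box's mouth, 72 mm above its origin. Four rim notches 16 mm wide in the long walls take the lugs of the one cover that fits (play 3 mm each way along x, 5 mm along y). Fully home that cover's origin is 8 mm below this point; a wrong cover stops on its lugs, level with this point, and goes no further.
- box_r_clip0 (a joint): Grey spring clip, 30 mm wide, top 93 mm above the bench, on the +x end of the box: outward travel in m, 0 at rest, at most 0.008. Its sloped nose gives way as the right cover is pressed straight down (about 10 N for both clips), then it springs back to 0, its hook 4 mm over the cover's edge.
- box_r_clip1 (a joint): Grey spring clip, 30 mm wide, top 93 mm above the bench, on the -x end of the box: outward travel in m, 0 at rest, at most 0.008. Its sloped nose gives way as the right cover is pressed straight down (about 10 N for both clips), then it springs back to 0, its hook 4 mm over the cover's edge.
- cover_1: One of three covers alike from above: grey plate 122 (x) x 125 (y) x 4 mm; two side lips and four 10 mm lugs under it, 8 mm deep, lugs spaced differently on each. Grip bar on top 60 (x) x 12 (y) mm, top 38 mm above the origin, 26 mm above the plate. Origin: centre of underside at the lips' foot, z up. 0.11 kg. Which one fits varies; it fits either way round, x along the box's x.
- cover_2: One of three covers alike from above: grey plate 122 (x) x 125 (y) x 4 mm; two side lips and four 10 mm lugs under it, 8 mm deep, lugs spaced differently on each. Grip bar on top 60 (x) x 12 (y) mm, top 38 mm above the origin, 26 mm above the plate. Origin: centre of underside at the lips' foot, z up. 0.11 kg. Which one fits varies; it fits either way round, x along the box's x.
- cover_3: One of three covers alike from above: grey plate 122 (x) x 125 (y) x 4 mm; two side lips and four 10 mm lugs under it, 8 mm deep, lugs spaced differently on each. Grip bar on top 60 (x) x 12 (y) mm, top 38 mm above the origin, 26 mm above the plate. Origin: centre of underside at the lips' foot, z up. 0.11 kg. Which one fits varies; it fits either way round, x along the box's x.
- cell_1: Flat battery cell in an aluminium case, 100 (x) x 50 (y) x 10 (z) mm, about 0.12 kg, green band across it, black cap with two terminals standing 3 mm out on its +x end, flat on the bench at the start. Origin: centre of its underside, z up. Three to five cells are out in a run; absent ones read None. Either way round is fine in the pile.
- cell_2: Flat battery cell in an aluminium case, 100 (x) x 50 (y) x 10 (z) mm, about 0.12 kg, green band across it, black cap with two terminals standing 3 mm out on its +x end, flat on the bench at the start. Origin: centre of its underside, z up. Three to five cells are out in a run; absent ones read None. Either way round is fine in the pile.
- cell_3: Flat battery cell in an aluminium case, 100 (x) x 50 (y) x 10 (z) mm, about 0.12 kg, green band across it, black cap with two terminals standing 3 mm out on its +x end, flat on the bench at the start. Origin: centre of its underside, z up. Three to five cells are out in a run; absent ones read None. Either way round is fine in the pile.
- cell_4: Flat battery cell in an aluminium case, 100 (x) x 50 (y) x 10 (z) mm, about 0.12 kg, green band across it, black cap with two terminals standing 3 mm out on its +x end, flat on the bench at the start. Origin: centre of its underside, z up. Three to five cells are out in a run; absent ones read None. Either way round is fine in the pile.
- cell_5: Flat battery cell in an aluminium case, 100 (x) x 50 (y) x 10 (z) mm, about 0.12 kg, green band across it, black cap with two terminals standing 3 mm out on its +x end, flat on the bench at the start. Origin: centre of its underside, z up. Three to five cells are out in a run; absent ones read None. Either way round is fine in the pile.
- top_plate: Insulating plate that goes on top of the pile: black plastic, ribbed on top, no terminals, 100 (x) x 50 (y) x 8 (z) mm, 0.06 kg, flat on the bench among the cells. Origin: centre of its underside, z up. Either way round is fine.
- multimeter: Bystander: a black multimeter, 75 x 140 x 32 mm, lying at the far side of the bench; origin at the centre of its underside.
- screwdriver: Bystander: a screwdriver lying at the far side of the bench.
- tape_roll: Bystander: an amber roll of tape, 84 mm across and 22 mm high, at the far side of the bench; origin at the centre of its underside.

How it is judged:
On the way, in this order (a step that is already met when the one before it is completed fails the run):
1. all the cells lie in one square pile on the pad in the box (angle between each of cell_1, cell_2, cell_3, cell_4, cell_5's own z axis and vertical below 0.08 rad and linear speed of each of cell_1, cell_2, cell_3, cell_4, cell_5 below 0.03 m/s and horizontal distance between each of cell_1, cell_2, cell_3, cell_4, cell_5 and box_p below 0.008 m and angle between the x axis of each of cell_1, cell_2, cell_3, cell_4, cell_5 and the x axis of box_p, either way round below 0.12 rad and z of cell_1 in the frame of box_p between 0.007 and 0.053 m and horizontal distance between each of cell_1, cell_2, cell_3, cell_4, cell_5 and box_q below 0.008 m and angle between the x axis of each of cell_1, cell_2, cell_3, cell_4, cell_5 and the x axis of box_q, either way round below 0.12 rad and z of cell_1 in the frame of box_q between 0.007 and 0.053 m and horizontal distance between each of cell_1, cell_2, cell_3, cell_4, cell_5 and box_r below 0.008 m and angle between the x axis of each of cell_1, cell_2, cell_3, cell_4, cell_5 and the x axis of box_r, either way round below 0.12 rad and z of cell_1 in the frame of box_r between 0.007 and 0.053 m and horizontal distance between cell_1 and cell_2 below 0.008 m and horizontal distance between each of cell_1, cell_2 and cell_3 below 0.008 m and horizontal distance between each of cell_1, cell_2, cell_3 and cell_4 below 0.008 m and horizontal distance between each of cell_1, cell_2, cell_3, cell_4 and cell_5 below 0.008 m and z of cell_2 in the frame of box_p between 0.007 and 0.053 m and z of cell_2 in the frame of box_q between 0.007 and 0.053 m and z of cell_2 in the frame of box_r between 0.007 and 0.053 m and z of cell_3 in the frame of box_p between 0.007 and 0.053 m and z of cell_3 in the frame of box_q between 0.007 and 0.053 m and z of cell_3 in the frame of box_r between 0.007 and 0.053 m and z of cell_4 in the frame of box_p between 0.007 and 0.053 m and z of cell_4 in the frame of box_q between 0.007 and 0.053 m and z of cell_4 in the frame of box_r between 0.007 and 0.053 m and z of cell_5 in the frame of box_p between 0.007 and 0.053 m and z of cell_5 in the frame of box_q between 0.007 and 0.053 m and z of cell_5 in the frame of box_r between 0.007 and 0.053 m), for 0.3 s.
2. the top plate lies square on the pile, above all the cells (angle between top_plate's own z axis and vertical below 0.08 rad and linear speed of top_plate below 0.03 m/s and horizontal distance between top_plate and box_p below 0.008 m and angle between the x axis of top_plate and the x axis of box_p, either way round below 0.12 rad and z of top_plate in the frame of box_p between 0.035 and 0.063 m and horizontal distance between top_plate and box_q below 0.008 m and angle between the x axis of top_plate and the x axis of box_q, either way round below 0.12 rad and z of top_plate in the frame of box_q between 0.035 and 0.063 m and horizontal distance between top_plate and box_r below 0.008 m and angle between the x axis of top_plate and the x axis of box_r, either way round below 0.12 rad and z of top_plate in the frame of box_r between 0.035 and 0.063 m and z of top_plate in the frame of cell_1 above 0.007 m and z of top_plate in the frame of cell_2 above 0.007 m and z of top_plate in the frame of cell_3 above 0.007 m and z of top_plate in the frame of cell_4 above 0.007 m and z of top_plate in the frame of cell_5 above 0.007 m), for 0.3 s.
3. the fitting cover is home on the box, both clips snapped over it (((z of cover_1 in the frame of box_p between 0.061 and 0.066 m and horizontal distance between cover_1 and box_p below 0.008 m and angle between the z axis of cover_1 and the z axis of box_p, either way round below 0.05 rad and angle between the x axis of cover_1 and the x axis of box_p, either way round below 0.1 rad and z of cover_1 in the frame of box_q between 0.061 and 0.066 m and horizontal distance between cover_1 and box_q below 0.008 m and angle between the z axis of cover_1 and the z axis of box_q, either way round below 0.05 rad and angle between the x axis of cover_1 and the x axis of box_q, either way round below 0.1 rad and z of cover_1 in the frame of box_r between 0.061 and 0.066 m and horizontal distance between cover_1 and box_r below 0.008 m and angle between the z axis of cover_1 and the z axis of box_r, either way round below 0.05 rad and angle between the x axis of cover_1 and the x axis of box_r, either way round below 0.1 rad) or (z of cover_2 in the frame of box_p between 0.061 and 0.066 m and horizontal distance between cover_2 and box_p below 0.008 m and angle between the z axis of cover_2 and the z axis of box_p, either way round below 0.05 rad and angle between the x axis of cover_2 and the x axis of box_p, either way round below 0.1 rad and z of cover_2 in the frame of box_q between 0.061 and 0.066 m and horizontal distance between cover_2 and box_q below 0.008 m and angle between the z axis of cover_2 and the z axis of box_q, either way round below 0.05 rad and angle between the x axis of cover_2 and the x axis of box_q, either way round below 0.1 rad and z of cover_2 in the frame of box_r between 0.061 and 0.066 m and horizontal distance between cover_2 and box_r below 0.008 m and angle between the z axis of cover_2 and the z axis of box_r, either way round below 0.05 rad and angle between the x axis of cover_2 and the x axis of box_r, either way round below 0.1 rad) or (z of cover_3 in the frame of box_p between 0.061 and 0.066 m and horizontal distance between cover_3 and box_p below 0.008 m and angle between the z axis of cover_3 and the z axis of box_p, either way round below 0.05 rad and angle between the x axis of cover_3 and the x axis of box_p, either way round below 0.1 rad and z of cover_3 in the frame of box_q between 0.061 and 0.066 m and horizontal distance between cover_3 and box_q below 0.008 m and angle between the z axis of cover_3 and the z axis of box_q, either way round below 0.05 rad and angle between the x axis of cover_3 and the x axis of box_q, either way round below 0.1 rad and z of cover_3 in the frame of box_r between 0.061 and 0.066 m and horizontal distance between cover_3 and box_r below 0.008 m and angle between the z axis of cover_3 and the z axis of box_r, either way round below 0.05 rad and angle between the x axis of cover_3 and the x axis of box_r, either way round below 0.1 rad)) and value of joint each of box_p_clip0, box_p_clip1, box_q_clip0, box_q_clip1, box_r_clip0, box_r_clip1 below 0.0015 m), for 0.3 s.
At the end, for the whole second after the job is handed in: Cells in one flat pile on the pad, top plate above them, each within 8 mm of the box middle and of one another, square within 0.12 rad. The fitting cover home (within 2 mm in height, 8 mm, 0.1 rad), both clips back within 1.5 mm. The other covers flat, right way up, on the bench (all of step 1 and all of step 2 and all of step 3 and ((z of cover_1 in the frame of box_p between 0.061 and 0.066 m and horizontal distance between cover_1 and box_p below 0.008 m and angle between the z axis of cover_1 and the z axis of box_p, either way round below 0.05 rad and angle between the x axis of cover_1 and the x axis of box_p, either way round below 0.1 rad and z of cover_1 in the frame of box_q between 0.061 and 0.066 m and horizontal distance between cover_1 and box_q below 0.008 m and angle between the z axis of cover_1 and the z axis of box_q, either way round below 0.05 rad and angle between the x axis of cover_1 and the x axis of box_q, either way round below 0.1 rad and z of cover_1 in the frame of box_r between 0.061 and 0.066 m and horizontal distance between cover_1 and box_r below 0.008 m and angle between the z axis of cover_1 and the z axis of box_r, either way round below 0.05 rad and angle between the x axis of cover_1 and the x axis of box_r, either way round below 0.1 rad) or (height (world z) of cover_1 below 0.006 m and angle between cover_1's own z axis and vertical below 0.06 rad)) and ((z of cover_2 in the frame of box_p between 0.061 and 0.066 m and horizontal distance between cover_2 and box_p below 0.008 m and angle between the z axis of cover_2 and the z axis of box_p, either way round below 0.05 rad and angle between the x axis of cover_2 and the x axis of box_p, either way round below 0.1 rad and z of cover_2 in the frame of box_q between 0.061 and 0.066 m and horizontal distance between cover_2 and box_q below 0.008 m and angle between the z axis of cover_2 and the z axis of box_q, either way round below 0.05 rad and angle between the x axis of cover_2 and the x axis of box_q, either way round below 0.1 rad and z of cover_2 in the frame of box_r between 0.061 and 0.066 m and horizontal distance between cover_2 and box_r below 0.008 m and angle between the z axis of cover_2 and the z axis of box_r, either way round below 0.05 rad and angle between the x axis of cover_2 and the x axis of box_r, either way round below 0.1 rad) or (height (world z) of cover_2 below 0.006 m and angle between cover_2's own z axis and vertical below 0.06 rad)) and ((z of cover_3 in the frame of box_p between 0.061 and 0.066 m and horizontal distance between cover_3 and box_p below 0.008 m and angle between the z axis of cover_3 and the z axis of box_p, either way round below 0.05 rad and angle between the x axis of cover_3 and the x axis of box_p, either way round below 0.1 rad and z of cover_3 in the frame of box_q between 0.061 and 0.066 m and horizontal distance between cover_3 and box_q below 0.008 m and angle between the z axis of cover_3 and the z axis of box_q, either way round below 0.05 rad and angle between the x axis of cover_3 and the x axis of box_q, either way round below 0.1 rad and z of cover_3 in the frame of box_r between 0.061 and 0.066 m and horizontal distance between cover_3 and box_r below 0.008 m and angle between the z axis of cover_3 and the z axis of box_r, either way round below 0.05 rad and angle between the x axis of cover_3 and the x axis of box_r, either way round below 0.1 rad) or (height (world z) of cover_3 below 0.006 m and angle between cover_3's own z axis and vertical below 0.06 rad))); the robot touches nothing.
It fails at once if the multimeter, screwdriver or tape roll is moved more than 4 cm (distance of any of multimeter, screwdriver, tape_roll from where it was at the start of the episode above 0.04 m).
Of box_p, box_q, box_r only 1 to 1 are there at a start; the rules pass over those that are not, and their reading is None.
Of cell_1, cell_2, cell_3, cell_4, cell_5 only 3 to 5 are there at a start; the rules pass over those that are not, and their reading is None.
At some moment in a run one of cover_1, cover_2, cover_3 may be knocked a few centimetres aside while the robot is not near it.
Once in a run the grip may slacken for a moment while it holds something.
It also fails if it takes over 210 s, if anything falls off the work surface, if the arm or the gripper's body presses on something with over 40 N, if the wrist force passes 120 N, or if a joint passes its speed limit or range.

## Working session

There is one attempt and no reset: what is moved stays moved. The work goes in short steps, Python scripts to look and compute and a shell command to move; the robot and the scene stay as the last step left them, time stands still between calls to the robot, and variables do not carry over. Pictures are saved under pics/ and viewed, at most 14 in all, crops included, and the job is handed in when it is done.

```bash
ls; mkdir -p pics
python3 - <<'E'
from plant import manip
import cv2
print(manip.state())
for n in("scene","top"):
    print(n,manip.camera_params(n)); cv2.imwrite(f"pics/{n}0.png",manip.grab_frame(n)[:,:,::-1])
E
```

```text
pics
plant.py
shift.py
{'time': 0.0, 'joint_pos': array([ 1.19996451e+00,  5.33796972e-02,  1.61429400e+00, -4.61354473e-06,
        1.47602175e+00, -1.18975010e-01]), 'joint_vel': array([ 0.00060281, -0.00010534,  0.00043766, -0.00024353,  0.00083359,
       -0.00142552]), 'joint_efforts': array([ 2.36659789e-04, -3.93688846e+01, -3.70172489e+01, -1.53270494e-04,
        7.30225642e-03, -9.48844075e-06]), 'tool_pos': array([0.15550764, 0.60469497, 0.23004887]), 'tool_rot': array([-2.52696209e-04,  1.25595552e-01,  9.92080970e-01, -1.02057847e-03]), 'contact_force': array([ 0.31698146,  0.03734565, -0.34638673]), 'ft_torque': array([-0.03272594,  0.03680554, -0.01142053]), 'grasp_force': 0.0, 'gripper_width': 1.0022369891149028}
scene {'intrinsics': array([[542.03985394,   0.        , 320.56458035],
       [  0.        , 542.03985394, 240.29135911],
       [  0.        ,   0.        ,   1.        ]]), 'xyz': array([ 1.64735511, -0.33715519,  0.8743384 ]), 'orientation': array([-0.36090204,  0.71995478,  0.5239883 , -0.27722031])}
top {'intrinsics': array([[615.14650145,   0.        , 320.42508261],
       [  0.        , 615.14650145, 237.27625625],
       [  0.        ,   0.        ,   1.        ]]), 'xyz': array([ 0.35779427, -0.00608415,  1.60767154]), 'orientation': array([-0.04923817,  0.71509349, -0.69485362,  0.05826961])}
```
View pics/scene0.png

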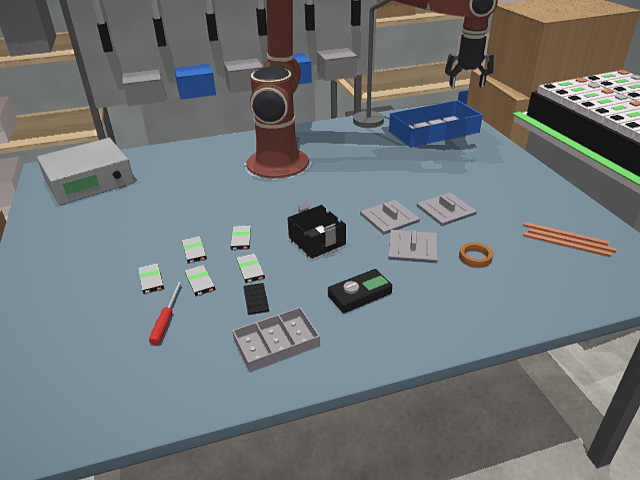

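View pics/top0.png

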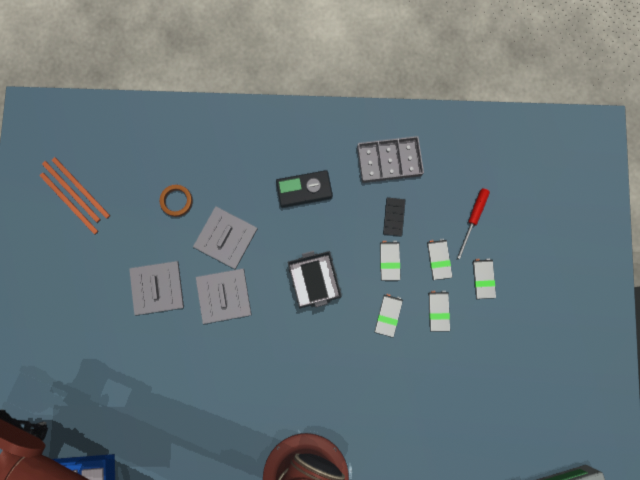

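The top view shows the box at about (314,281) and five cells at (390,261), (440,260), (485,280), (389,316) and (440,312). The black plate is at (395,216), and the covers are at (225,237), (223,297) and (156,288). Next I'll measure their poses.

Create h.py:
```python
from plant import manip
import numpy as np, cv2
from scipy.spatial.transform import Rotation as R
def rot(q): return R.from_quat(np.asarray(q)[[1,2,3,0]])
def cast(n,uv,z):
    c=manip.camera_params(n); uv=np.atleast_2d(uv).astype(float)
    d=np.c_[uv,np.ones(len(uv))]@np.linalg.inv(c["intrinsics"]).T
    d=rot(c["orientation"]).apply(d); p=c["xyz"]
    return p+d*((z-p[2])/d[:,2])[:,None]
def proj(n,P):
    c=manip.camera_params(n); q=rot(c["orientation"]).inv().apply(np.atleast_2d(P)-c["xyz"])@c["intrinsics"].T
    return q[:,:2]/q[:,2:]
def bench_mask(im):
    hsv=cv2.cvtColor(im,cv2.COLOR_RGB2HSV); h,s,v=cv2.split(hsv)
    bench=(h>95)&(h<112)&(s>60)&(v>50)
    return ((~bench)*255).astype(np.uint8)
def rect(n,cnt,z):
    "minimum rectangle of contour cast on plane z: centre, (long,short), yaw of long axis"
    P=cast(n,cnt.reshape(-1,2),z)[:,:2].astype(np.float32)
    b=cv2.boxPoints(cv2.minAreaRect(P)); e=[b[1]-b[0],b[2]-b[1]]
    l=[np.linalg.norm(x) for x in e]; i=int(np.argmax(l)); a=np.arctan2(e[i][1],e[i][0])
    a=(a+np.pi/2)%np.pi-np.pi/2
    return b.mean(0),(l[i],l[1-i]),a
def tri(uv1,uv2):
    "point nearest the rays of scene uv1 and top uv2, and the gap"
    A=[];
    for n,uv in(("scene",uv1),("top",uv2)):
        A.append((cast(n,uv,1.0)[0],cast(n,uv,0.0)[0]))
    (p,p2),(q,q2)=A; d=(p2-p)/np.linalg.norm(p2-p); e=(q2-q)/np.linalg.norm(q2-q)
    s=np.linalg.lstsq(np.c_[d,-e],q-p,rcond=None)[0]; a=p+s[0]*d; b=q+s[1]*e
    return (a+b)/2,np.linalg.norm(a-b)
def go(xyz,yaw,tag=""):
    "print rotation vector needed, then translation in the turned tool's axes; yaw = direction of tool x mod pi, tool straight down"
    s=manip.state(); T=rot(s["tool_rot"]); x=T.apply([1,0,0]); cur=np.arctan2(x[1],x[0])
    y=cur+((yaw-cur+np.pi/2)%np.pi-np.pi/2)
    X=np.array([np.cos(y),np.sin(y),0]);Z=np.array([0,0,-1.]);N=np.c_[X,np.cross(Z,X),Z]
    rv=(T.inv()*R.from_matrix(N)).as_rotvec(); d=N.T@(np.array(xyz)-s["tool_pos"])
    print(tag,"rv",rv.round(3),"d",d.round(4),"j6 %.2f"%s["joint_pos"][5])
```

Run:
```python
from h import *
im=cv2.imread("pics/top0.png")[:,:,::-1].copy(); m=bench_mask(im)
for c in cv2.findContours(m,cv2.RETR_EXTERNAL,cv2.CHAIN_APPROX_NONE)[0]:
    if 200<cv2.contourArea(c)<6000:
        M=cv2.moments(c); ct,l,a=rect("top",c,.005); print((int(M['m10']/M['m00']),int(M['m01']/M['m00'])),ct.round(4),np.round(l,4),round(a,3))
b=cv2.resize(im[235:325,265:365],None,fx=6,fy=6,interpolation=cv2.INTER_CUBIC)
cv2.imwrite("pics/box_crop.png",b[:,:,::-1])
```

```text
(577, 473) [ 0.028  -0.6638] [0.1714 0.0335] -1.547
(306, 459) [ 0.0528 -0.0053] [0.224  0.1151] -1.547
(31, 453) [0.0636 0.6331] [0.2665 0.1676] -1.547
(388, 315) [ 0.4066 -0.205 ] [0.109 0.057] -0.236
(439, 311) [ 0.4211 -0.3368] [0.106  0.0557] 0.035
(155, 287) [0.4598 0.3998] [0.1306 0.1272] -1.39
(484, 278) [ 0.5083 -0.4551] [0.1077 0.0562] 0.057
(313, 279) [ 0.4946 -0.0089] [0.1476 0.1196] 0.284
(389, 260) [ 0.5492 -0.2075] [0.1063 0.0527] 0.013
(439, 259) [ 0.5566 -0.3382] [0.1089 0.0569] 0.143
(223, 266) [0.5235 0.2295] [0.3107 0.1646] -0.026
(393, 216) [ 0.6663 -0.2166] [0.1014 0.0512] -0.085
(475, 213) [ 0.655  -0.4251] [0.2088 0.0309] -0.379
(175, 200) [0.692 0.363] [0.0925 0.0875] 0.823
(68, 203) [0.6766 0.6462] [0.2256 0.0185] 0.8
(303, 188) [0.734 0.025] [0.1408 0.079 ] -1.346
(70, 191) [0.7078 0.6425] [0.2265 0.0184] 0.8
(80, 187) [0.7188 0.6179] [0.2265 0.0182] 0.799
(389, 158) [ 0.8235 -0.2048] [0.1717 0.1155] -1.418
```

View pics/box_crop.png

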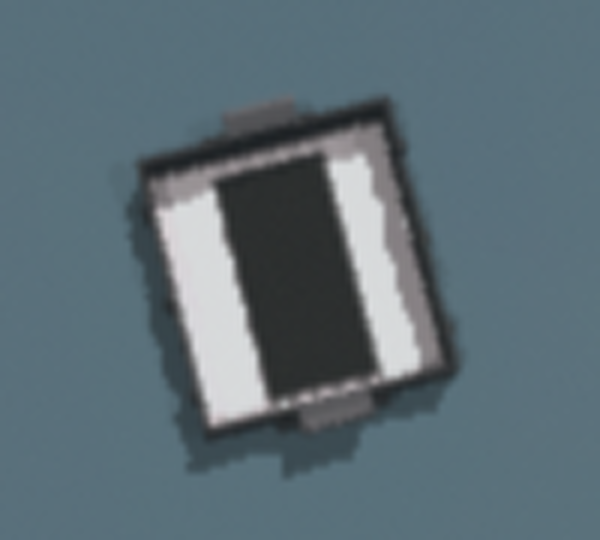

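The crop, offset (265,235) at 6x, shows the pad corners at (216,182), (322,153), (378,372) and (270,402). The rim corners are at (140,160), (388,98), (455,375) and (207,433). I'll cross-check the box centre and heights using both views.

Run:
```python
from h import *
f=lambda q:np.array(q,float)/6+[265-.4,235-.4]
pad=f([(216,182),(322,153),(378,372),(270,402)]); rim=f([(140,160),(388,98),(455,375),(207,433)])
for n,q,z in(("pad",pad,.010),("rim",rim,.072)):
    P=cast("top",q,z)[:,:2]; l=(P[0]+P[1]-P[2]-P[3]); print(n,P.mean(0).round(4),np.arctan2(l[1],l[0]).round(3),np.linalg.norm(l)/2,np.linalg.norm(P[0]-P[1]))
# green band heights
S=cv2.imread("pics/scene0.png")[:,:,::-1].copy();T=cv2.imread("pics/top0.png")[:,:,::-1].copy()
def green(im):
    h,s,v=cv2.split(cv2.cvtColor(im,cv2.COLOR_RGB2HSV)); m=((h>45)&(h<75)&(s>150)&(v>150)).astype(np.uint8)
    n,_,st,c=cv2.connectedComponentsWithStats(m); return [c[i] for i in range(1,n) if st[i,4]>15]
gs=green(S);gt=green(T)
for t in gt:
    best=min(((tri(s,t)) for s in gs),key=lambda r:r[1]+abs(r[0][2]));print("green",t.round(1),best[0].round(4),best[1].round(4))
m=bench_mask(S)
for c in cv2.findContours(m,cv2.RETR_EXTERNAL,cv2.CHAIN_APPROX_NONE)[0]:
    if 200<cv2.contourArea(c)<9000 and 180<c[:,0,1].mean()<300: print(c[:,0].mean(0).astype(int), c[c[:,0,0].argmin(),0],c[c[:,0,0].argmax(),0])
y=slice(180,275);x=slice(270,490)
cv2.imwrite("pics/scrop.png",cv2.resize(S[185:270,280:480],None,fx=4,fy=4,interpolation=cv2.INTER_CUBIC)[:,:,::-1])
cv2.imwrite("pics/tcrop.png",cv2.resize(T[195:330,125:265],None,fx=4,fy=4,interpolation=cv2.INTER_CUBIC)[:,:,::-1])
```

```text
pad [ 0.4884 -0.0096] 0.274 0.09811297159081087 0.0478154325299575
rim [ 0.488  -0.0098] 0.268 0.11806247922538973 0.10707998396607811Traceback (most recent call last):
  File "<stdin>", line 13, in <module>
ValueError: min() iterable argument is empty
```

```bash
cat > m.py <<'E'
from h import *
def green(im,k):
    h,s,v=cv2.split(cv2.cvtColor(im,cv2.COLOR_RGB2HSV)); m=((h>45)&(h<75)&(s>90)&(v>130)).astype(np.uint8)
    n,_,st,c=cv2.connectedComponentsWithStats(m); return [c[i] for i in range(1,n) if st[i,4]>k]
S=cv2.imread("pics/scene0.png")[:,:,::-1].copy();T=cv2.imread("pics/top0.png")[:,:,::-1].copy()
gs=green(S,15);gt=green(T,15);print(len(gs),len(gt))
for t in gt:
    best=min(((tri(s,t)) for s in gs),key=lambda r:r[1]+abs(r[0][2]-.01));print("green",t.round(1),best[0].round(4),best[1].round(4))
cv2.imwrite("pics/scrop.png",cv2.resize(S[185:270,280:480],None,fx=4,fy=4,interpolation=cv2.INTER_CUBIC)[:,:,::-1])
cv2.imwrite("pics/tcrop.png",cv2.resize(T[195:330,125:265],None,fx=4,fy=4,interpolation=cv2.INTER_CUBIC)[:,:,::-1])
E
python3 m.py; python3 -c "
from h import *
go([.4066,-.205,.15],-.236,'c1'); go([.4211,-.3368,.15],.035); go([.4882,-.0097,.15],.271,'box')"
```

```text
16 6
green [289.7 185.3] [0.7356 0.0621 0.032 ] 0.0016
green [440.5 263.7] [ 0.5427 -0.3385  0.0095] 0.0019
green [389.7 265.4] [ 0.5344 -0.2061  0.0086] 0.0006
green [485.1 283.1] [ 0.4951 -0.4543  0.0099] 0.0031
green [439.9 315.8] [ 0.4074 -0.3359  0.0096] 0.0033
green [387.3 319.8] [ 0.3932 -0.2004  0.0093] 0.0026
c1 rv [-0.002 -0.    -0.016] d [-0.4335 -0.7286  0.0802] j6 -0.12
 rv [-0.002 -0.    -0.287] d [-0.2325 -0.9503  0.0802] j6 -0.12
box rv [-0.002 -0.001 -0.523] d [-0.1561 -0.6811  0.0802] j6 -0.12
```

```bash
python3 shift.py '1,0,0,0,0,0,0'
```

```text
time: 0.22
tool_pos: [0.1556, 0.605, 0.2306]
tool_rot: [-0.0, 0.126, 0.992, -0.001]
contact_force: [0.3, 0.2, -0.3]
gripper_width: 0.999
grasp_force: 0.0
```

View pics/scrop.png

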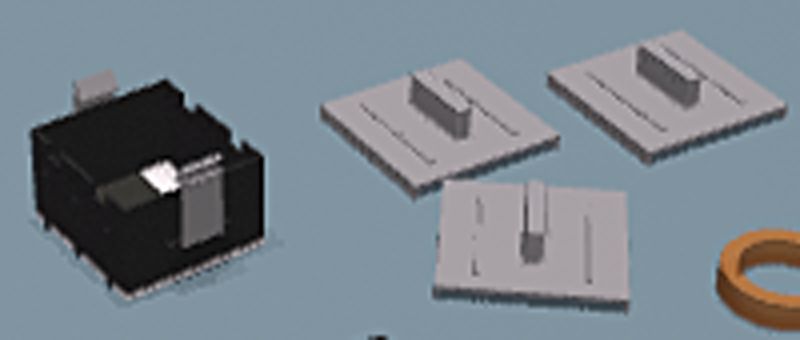

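View pics/tcrop.png

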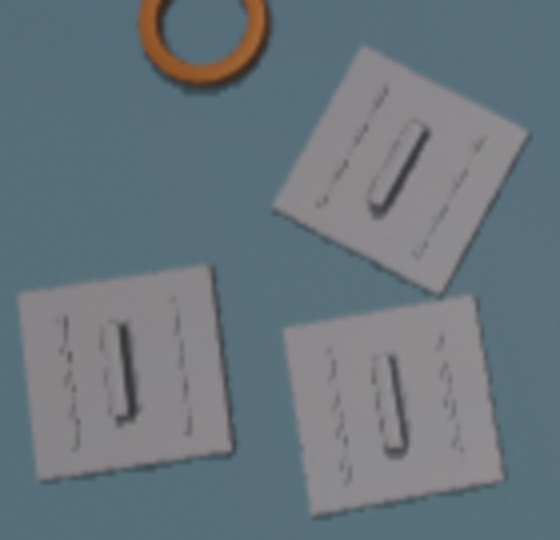

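The crops show three covers lying flat. Their plate corners in tcrop, offset (125,195) at 4x, are:
- **A:** (284,328), (473,295), (504,482), (313,516)
- **B:** (18,293), (210,265), (234,452), (39,481)
- **C:** (364,46), (529,132), (440,296), (273,207)

The cell tops triangulate to about 10 mm. Now I'll move to the first cell.

The manual's scale: shifts go in units of 25 mm and turns go in units of 0.25 rad. Converting my numbers, -0.06 m is -2.4.

```bash
python3 shift.py '1,-2.4,0,0,0,0,0
1,-2.4,0,0,0,0,0
1,-2.4,0,0,0,0,0
1,-2.4,0,0,0,0,0
1,-2.4,0,0,0,0,0' >/dev/null
python3 shift.py '1,0,-2.4,0,0,0,0
1,0,-2.4,0,0,0,0
1,0,-2.4,0,0,0,0
1,0,-2.4,0,0,0,0
1,0,-2.4,0,0,0,0' 
python3 shift.py '1,-0.4,-2.4,0,0,0,0
1,-0.4,-2.4,0,0,0,0
1,-0.4,-2.4,0,0,0,0
1,-0.4,-2.4,0,0,0,0
1,-0.4,-2.4,0,0,0,0' 
python3 -c "
from h import *
go([.4066,-.205,.06],-.236,'c1')"
```

```text
time: 1.48
tool_pos: [0.3708, 0.2383, 0.2311]
tool_rot: [0.0, 0.125, 0.992, -0.0]
contact_force: [1.0, -0.3, 0.8]
gripper_width: 0.998
grasp_force: 0.0
time: 2.1
tool_pos: [0.3446, -0.0648, 0.2315]
tool_rot: [0.001, 0.125, 0.992, -0.0]
contact_force: [1.7, -0.5, 0.1]
gripper_width: 1.002
grasp_force: 0.0
c1 rv [-0.     0.002 -0.016] d [-0.093  -0.1219  0.1715] j6 -1.72
```

To row units: 0.06 m is 2.4, -0.047 m is -1.88, -0.016 rad is -0.064.

```bash
python3 shift.py '0.85,-1.84,-1.6,0,0,0,-0.064
0.85,-1.88,-1.6,0,0,0,0
0.85,0,-1.68,1.8,0,0,0
0.85,0,0,2.4,0,0,0
0.85,0,0,2.4,0,0,0' 
python3 -c "
from h import *
go([.4066,-.205,-.001],-.236,'c1')"
```

```text
time: 2.72
tool_pos: [0.4063, -0.2047, 0.065]
tool_rot: [0.001, 0.118, 0.993, -0.0]
contact_force: [0.4, -0.4, -0.8]
gripper_width: 0.85
grasp_force: 0.0
c1 rv [-0.001  0.001 -0.001] d [-0.0004 -0.0002  0.066 ] j6 -1.96
```

```bash
python3 shift.py '0.85,0,0,1.2,0,0,0
0.85,0,0,1,0,0,0
0.85,0,0,0.44,0,0,0
0.85,0,0,0,0,0,0' 
python3 shift.py '0,0,0,0,0,0,0
0,0,0,0,0,0,0
0,0,0,0,0,0,0
0,0,0,0,0,0,0'
python3 shift.py '0,0,0,-1.6,0,0,0
0,0,0,-2.4,0,0,0
0,0,0,-2,0,0,0
0,0,0,0,0,0,0'
python3 -c "
from h import *
go([.4882,-.0097,.1],.271,'box')"
```

```text
time: 3.22
tool_pos: [0.406, -0.2037, -0.0]
tool_rot: [-0.001, 0.118, 0.993, 0.0]
contact_force: [-0.0, -1.2, 0.3]
gripper_width: 0.851
grasp_force: 0.0
time: 3.72
tool_pos: [0.4077, -0.2049, 0.0022]
tool_rot: [0.002, 0.118, 0.993, -0.001]
contact_force: [-0.9, 0.1, 5.2]
gripper_width: 0.559
grasp_force: 62.5
time: 4.22
tool_pos: [0.409, -0.2059, 0.156]
tool_rot: [0.005, 0.118, 0.993, -0.003]
contact_force: [-0.3, -0.6, -1.0]
gripper_width: 0.558
grasp_force: 62.7
box rv [-0.007  0.009 -0.507] d [-0.1288  0.1678  0.056 ] j6 -1.96
```

```bash
python3 shift.py '0,0,0,0,-0.028,0.036,-0.68
0,0,0,0,0,0,-0.68
0,0,0,0,0,0,-0.668' 
python3 shift.py '0,-1.28,1.68,0,0,0,0
0,-1.28,1.68,0,0,0,0
0,-1.28,1.68,0,0,0,0
0,-1.28,1.68,0,0,0,0
0,0,0,0,0,0,0' 
python3 -c "
from h import *
cv2.imwrite('pics/t1.png',cv2.resize(manip.grab_frame('scene')[150:290,220:400],None,fx=4,fy=4)[:,:,::-1])
go([.4882,-.0097,.0135],.271,'box')"
```

```text
time: 4.6
tool_pos: [0.4054, -0.2033, 0.1485]
tool_rot: [-0.004, -0.138, 0.99, 0.006]
contact_force: [-0.9, 0.4, -0.9]
gripper_width: 0.557
grasp_force: 62.6
time: 5.22
tool_pos: [0.4842, -0.0047, 0.1496]
tool_rot: [-0.005, -0.138, 0.99, 0.005]
contact_force: [0.2, -0.6, -1.6]
gripper_width: 0.558
grasp_force: 62.7
box rv [ 0.011 -0.008  0.004] d [-0.0033 -0.0045  0.136 ] j6 -2.02
```

View pics/t1.png

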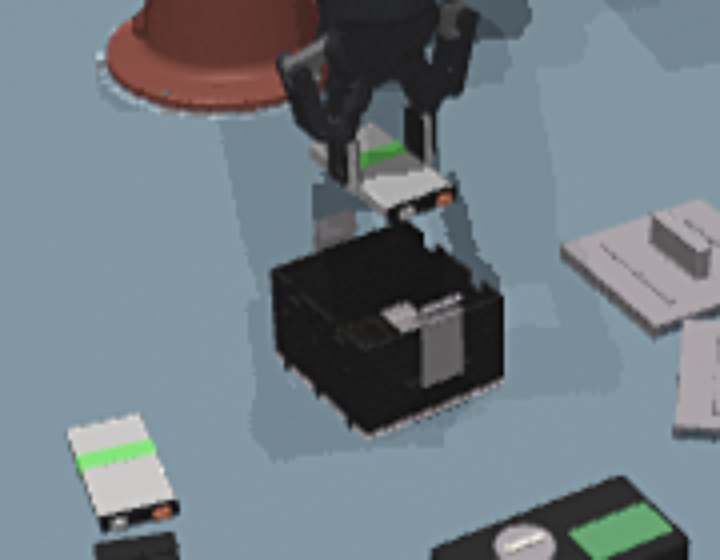

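The cell is held level above the box, with its far end over the visible clip at about (440,330) in the crop. Now I'll lower it.

To row units: 0.035 m is 1.4, 0.03 m is 1.2, 0.011 rad is 0.044.

```bash
python3 shift.py '0,-0.132,-0.18,1.2,0.044,-0.032,0.016
0,0,0,1.4,0,0,0
0,0,0,0,0,0,0
0,0,0,0,0,0,0'; python3 -c "
from h import *
go([.4882,-.0097,.0135],.271,'box')"
```

```text
time: 5.78
tool_pos: [0.489, -0.0117, 0.0869]
tool_rot: [0.001, -0.133, 0.991, -0.0]
contact_force: [0.9, 0.6, -1.3]
gripper_width: 0.559
grasp_force: 62.7
box rv [-0.001  0.003 -0.005] d [0.0002 0.0022 0.0734] j6 -2.01
```

```bash
python3 shift.py '0,0,0.08,1.2,0,0,-0.016
0,0,0,1.2,0,0,0
0,0,0,0.32,0,0,0
0,0,0,0.16,0,0,0
0,0,0,0,0,0,0';  python3 -c "
from h import *
go([.4882,-.0097,.0125],.271,'box')"
```

```text
time: 6.4
tool_pos: [0.495, -0.0081, 0.0235]
tool_rot: [0.007, -0.134, 0.991, 0.0]
contact_force: [-11.3, 14.4, 34.3]
gripper_width: 0.553
grasp_force: 80.1
box rv [-0.002  0.014 -0.001] d [0.007  0.0002 0.011 ] j6 -2.01
```

To row units: -0.012 m is -0.48.

```bash
python3 shift.py '0,0,0,-0.48,0,0,0
0,0,0,0,0,0,0'; python3 -c "
from h import *
cv2.imwrite('pics/t2.png',cv2.resize(manip.grab_frame('scene')[170:270,260:380],None,fx=5,fy=5,interpolation=cv2.INTER_CUBIC)[:,:,::-1])
go([.4882,-.0097,.0125],.271,'box')"
```

```text
time: 6.65
tool_pos: [0.4904, -0.0096, 0.0286]
tool_rot: [0.004, -0.135, 0.991, -0.001]
contact_force: [-0.1, 0.4, -1.4]
gripper_width: 0.556
grasp_force: 71.4
box rv [-0.002  0.005 -0.   ] d [0.0011 0.0001 0.0149] j6 -2.01
```

View pics/t2.png

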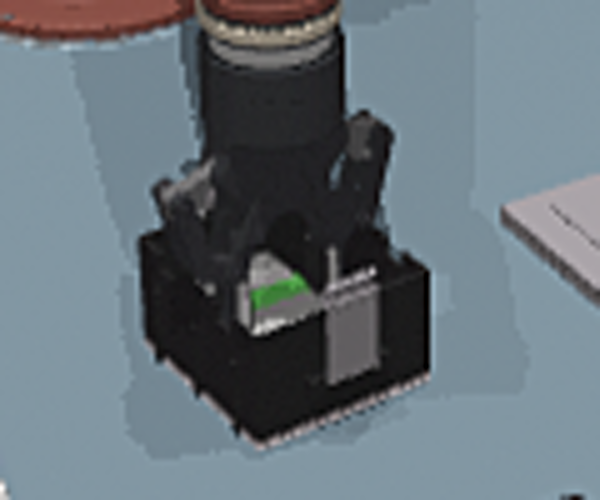

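To row units: -0.05 m is -2, -0.04 m is -1.6.

```bash
python3 shift.py '0,0,0,-1.2,0,0,0
0,0,0,-1.6,0,0,0
0,0,0,-2,0,0,0
0,0,0,0,0,0,0'; python3 -c "
from h import *
a=manip.grab_frame('scene')[150:270,250:390]; b=manip.grab_frame('top')[220:340,240:380]
cv2.imwrite('pics/t3.png',cv2.resize(np.hstack([a,b]),None,fx=2.8,fy=2.8,interpolation=cv2.INTER_CUBIC)[:,:,::-1])
go([.4882,-.0097,.0125],.271,'box')"
```

```text
time: 7.2
tool_pos: [0.491, -0.0098, 0.1507]
tool_rot: [0.005, -0.135, 0.991, -0.002]
contact_force: [-0.1, -0.8, -1.1]
gripper_width: 0.553
grasp_force: 71.5
box rv [-0.001  0.002 -0.   ] d [-0.0002 -0.0006  0.1332] j6 -2.01
```

View pics/t3.png

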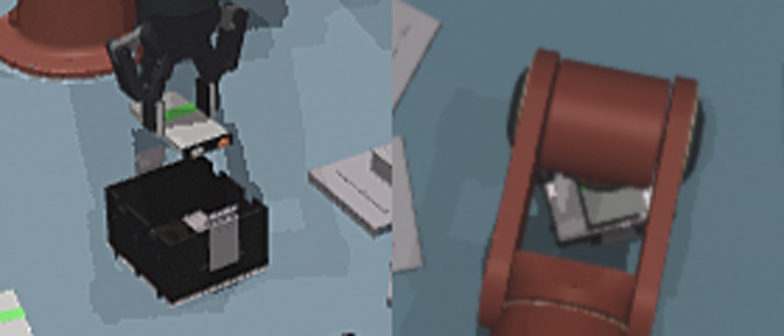

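The cell is still held, possibly nose-down. I'll measure its tilt from the green band and the orange terminal, using the initial picture as a reference.

```bash
cat > tilt.py <<'E'
from h import *
def feats(im,uv,r=45):
    hsv=cv2.cvtColor(im,cv2.COLOR_RGB2HSV); h,s,v=cv2.split(hsv)
    u0,v0=[int(k) for k in uv]; out=[]
    for m in ((h>45)&(h<75)&(s>90)&(v>90),(h>5)&(h<20)&(s>90)&(v>60)):
        w=np.zeros_like(m); w[max(0,v0-r):v0+r,max(0,u0-r):u0+r]=1
        n,_,st,c=cv2.connectedComponentsWithStats((m&w).astype(np.uint8))
        out.append(None if n<2 else c[1+np.argmax(st[1:,4])])
    return out
def onplane(uv,p,yaw,y0):
    "ray of scene pixel met with the vertical plane y=y0 of the frame at p: x,z there"
    c=manip.camera_params("scene")["xyz"]; d=cast("scene",uv,0)[0]-c
    X=np.array([np.cos(yaw),np.sin(yaw),0]);Y=np.array([-X[1],X[0],0])
    t=(y0-(c-p)@Y)/(d@Y); q=c+t*d-p; return np.array([q@X,q[2]])
if __name__=="__main__":
    S=cv2.imread("pics/scene0.png")[:,:,::-1].copy()
    p=np.array([.4066,-.205,0]); g,o=feats(S,proj("scene",p)[0],20); print(g,o)
    P=cast("scene",o,.005)[0]-p; yaw=-.236; y0=P@[-np.sin(yaw),np.cos(yaw),0]
    print("bench: green",onplane(g,p,yaw,0).round(4),"orange",onplane(o,p,yaw,y0).round(4),y0)
    s=manip.state(); p=s["tool_pos"]; im=manip.grab_frame("scene"); g,o=feats(im,proj("scene",p)[0]); print(g,o)
    print("held: green",onplane(g,p,.271,0).round(4),"orange",onplane(o,p,.271,y0).round(4))
E
python3 tilt.py
```

```text
[240.77358491 232.96226415] [244.63636364 247.09090909]
bench: green [-0.0347 -0.0051] orange [0.0479 0.005 ] 0.015883754791160963
[313.62857143 190.54285714] [329.36363636 201.36363636]
held: green [-0.0024  0.0149] orange [0.0467 0.0016]
```

```bash
cat > ov.py <<'E'
from h import *
import sys
def overlay(out,yaw,bot,cx=0,k=8,w=(90,70)):
    s=manip.state(); p=s["tool_pos"]; im=manip.grab_frame("scene"); c=proj("scene",p)[0].astype(int)
    u,v=c-[w[0]//2,w[1]//2]; a=cv2.resize(im[v:v+w[1],u:u+w[0]],None,fx=k,fy=k,interpolation=cv2.INTER_CUBIC)
    X=np.array([np.cos(yaw),np.sin(yaw),0]);Y=np.array([-X[1],X[0],0])
    for z in(bot,bot+.01):
        P=[p+X*(cx+i*.05)+Y*j*.025+[0,0,z] for i,j in((1,1),(1,-1),(-1,-1),(-1,1))]
        q=((proj("scene",P)-[u,v]+.5)*k).astype(np.int32); cv2.polylines(a,[q],True,(255,0,0),1)
    cv2.imwrite(out,a[:,:,::-1])
E
python3 -c "
from ov import *
overlay('pics/t4.png',.271,-.002)"
```

```text
(no output)
```

View pics/t4.png

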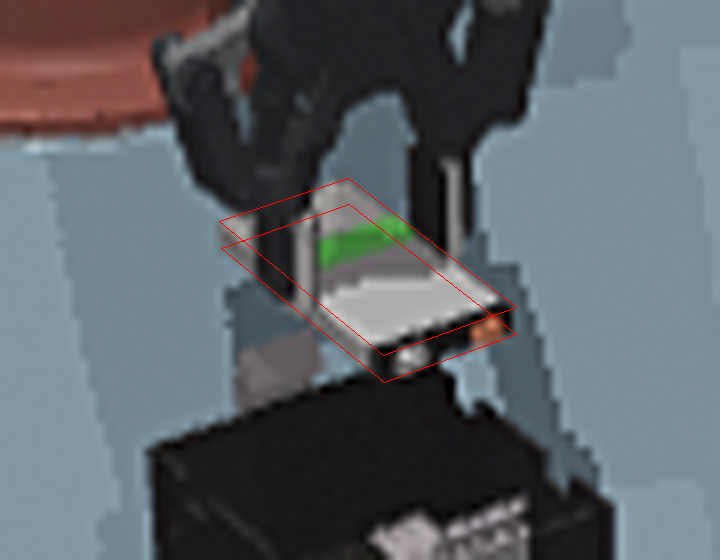

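The overlay matches: the cell is level and centred in the grip. So the finger linkage, about 48 mm above the tips, must have met the long-wall rims. I'll stay above TCP z≈0.028 inside the box, which means a short drop for the first cell only. First I'll check whether the box shifted.

Run:
```python
from h import *
S=cv2.imread("pics/scene0.png"); n=manip.grab_frame("scene")[:,:,::-1].copy()
cv2.imwrite("pics/s5.png",n)
def m(S,n,x0,x1,y0,y1,pad=6,k=8):
    t=cv2.resize(S[y0:y1,x0:x1],None,fx=k,fy=k,interpolation=cv2.INTER_CUBIC); w=cv2.resize(n[y0-pad:y1+pad,x0-pad:x1+pad],None,fx=k,fy=k,interpolation=cv2.INTER_CUBIC)
    r=cv2.matchTemplate(w,t,cv2.TM_CCOEFF_NORMED); _,v,_,l=cv2.minMaxLoc(r); return v,np.array(l)/k-pad
for a in((305,350,222,258),(322,342,215,250),(288,320,225,258),(330,350,215,258)): print(m(S,n,*a))
go([.4882,-.0097,.029],.271,'box')
```

```text
(0.9434736967086792, array([-0.25, -0.25]))
(0.9283933639526367, array([-0.5  , -0.125]))
(0.9623293876647949, array([ 0.  , -0.25]))
(0.9623516201972961, array([-0.25 , -0.125]))
box rv [ 0.001 -0.001 -0.   ] d [-0.0013 -0.0012  0.1147] j6 -2.01
```

The manual's scale: shifts go in units of 25 mm and turns go in units of 0.25 rad. Converting my numbers, -0.002 m is -0.08, -0.001 m is -0.04.

```bash
python3 shift.py '0,-0.08,-0.04,1.2,0,0,0
0,0,0,1.6,0,0,0
0,0,0,1.2,0,0,0
0,0,0,0.56,0,0,0
0,0,0,0,0,0,0'
python3 -c "
from h import *
go([.4882,-.0097,.028],.271,'box')"
python3 shift.py '0.72,0,0,0,0,0,0
0.72,0,0,0,0,0,0
0.72,0,0,0,0,0,0
0.72,0,0,0,0,0,0'
python3 shift.py '0.72,0,0,-1.6,0,0,0
0.72,0,0,-2,0,0,0
0.72,0,0,-2,0,0,0
0.72,0,0,0,0,0,0'
python3 -c "
from h import *
go([.5566,-.3382,.15],.143,'c2'); go([.4211,-.3368,.15],.035,'c'); go([.5492,-.2075,.15],.013,'c')"
```

```text
time: 8.07
tool_pos: [0.4894, -0.0093, 0.0307]
tool_rot: [-0.0, -0.135, 0.991, 0.0]
contact_force: [-0.3, -0.5, -0.4]
gripper_width: 0.556
grasp_force: 71.4
box rv [ 0.001 -0.001  0.   ] d [ 0.0013 -0.0001  0.0027] j6 -2.01
time: 8.57
tool_pos: [0.4911, -0.0096, 0.0329]
tool_rot: [0.002, -0.135, 0.991, -0.0]
contact_force: [-0.4, 0.0, 0.0]
gripper_width: 0.717
grasp_force: 0.0
time: 9.07
tool_pos: [0.4935, -0.01, 0.1781]
tool_rot: [0.007, -0.135, 0.991, -0.002]
contact_force: [-0.2, 0.2, 0.2]
gripper_width: 0.718
grasp_force: 0.0
c2 rv [-0.005  0.013  0.128] d [-0.0156 -0.3338  0.0281] j6 -2.01
c rv [-0.004  0.013  0.236] d [ 0.0838 -0.3241  0.0281] j6 -2.01
c rv [-0.004  0.013  0.258] d [-0.0531 -0.1982  0.0281] j6 -2.01
```

To row units: -0.013 m is -0.52, -0.05 m is -2, 0.13 rad is 0.52.

```bash
python3 shift.py '0.85,0,0,0,0,0,0.52
0.85,0,0,0,0,0,0.512
0.85,-0.52,-2,0,0,0,0
0.85,-0.52,-2,0,0,0,0'>/dev/null
python3 shift.py '0.85,-0.52,-2,1.2,0,0,0
0.85,-0.52,-1.92,1.2,0,0,0
0.85,0,0,1.6,0,0,0
0.85,0,0,0,0,0,0
0.85,0,0,0,0,0,0'
python3 - <<'E'
from h import *
im=manip.grab_frame("top"); cv2.imwrite("pics/top1.png",im[:,:,::-1])
cv2.imwrite("pics/top1c.png",cv2.resize(im[235:325,265:365],None,fx=6,fy=6,interpolation=cv2.INTER_CUBIC)[:,:,::-1])
go([.5492,-.2075,.005],.013,'c')
E
```

```text
time: 10.2
tool_pos: [0.5454, -0.2065, 0.0731]
tool_rot: [0.002, -0.007, 1.0, -0.0]
contact_force: [1.2, -0.0, -0.4]
gripper_width: 0.85
grasp_force: 0.0
c rv [-0.001  0.005  0.001] d [-0.0031 -0.0008  0.0692] j6 -2.08
```

View pics/top1c.png

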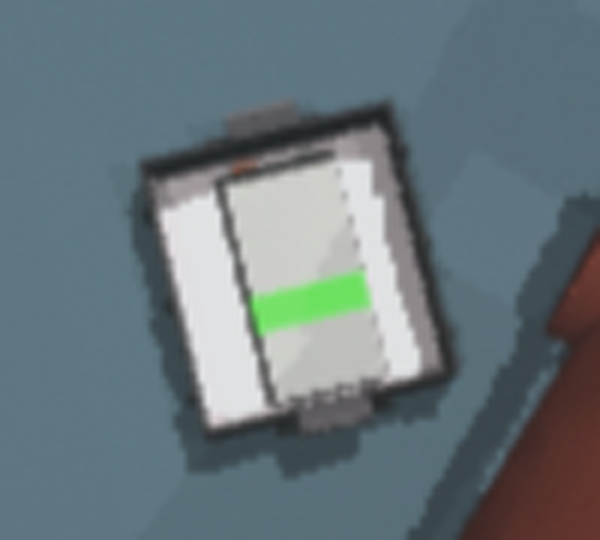

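The cell lies flat on the pad. In the crop its corners are (222,182), (336,155), (386,378) and (275,403), and the rim corners are (140,162), (392,103), (455,375) and (207,433). I'll quantify that while picking the next cell.

```bash
python3 - <<'E'
from h import *
f=lambda q:np.array(q,float)/6+[265-.4,235-.4]
for n,q,z in(("cell",[(222,182),(336,155),(386,378),(275,403)],.02),("rim",[(140,162),(392,103),(455,375),(207,433)],.072)):
    P=cast("top",f(q),z)[:,:2]; l=(P[0]+P[1]-P[2]-P[3]); print(n,P.mean(0).round(4),np.arctan2(l[1],l[0]).round(3),(np.linalg.norm(l)/2).round(4),np.linalg.norm(P[0]-P[1]).round(4))
E
python3 shift.py '0.85,-0.12,-0.04,1.2,0,0,0
0.85,0,0,1.2,0,0,0
0.85,0,0,0.16,0,0,0
0.85,0,0,0,0,0,0'
python3 -c "
from h import *
go([.5492,-.2075,.007],.013,'c')"
```

```text
cell [ 0.4867 -0.0132] 0.257 0.0982 0.0507
rim [ 0.4872 -0.0102] 0.264 0.1164 0.1084
time: 10.75
tool_pos: [0.5495, -0.2079, 0.0102]
tool_rot: [0.002, -0.007, 1.0, -0.001]
contact_force: [0.7, -0.2, 0.4]
gripper_width: 0.851
grasp_force: 0.0
c rv [-0.001  0.005  0.001] d [0.0003 0.0004 0.0032] j6 -2.07
```

To row units: 0.003 m is 0.12.

```bash
python3 shift.py '0.85,0,0,0.12,0,0,0
0,0,0,0,0,0,0
0,0,0,0,0,0,0
0,0,0,0,0,0,0
0,0,0,0,0,0,0'
python3 shift.py '0,0,0,-1.6,0,0,0
0,0,0,-2.4,0,0,0
0,0,0,-2,0,0,0
0,0,0,0,0,0,-0.512
0,0,0,0,0,0,-0.5'
python3 -c "
from h import *
go([.4873,-.0105,.028],.266,'box')"
```

```text
time: 11.38
tool_pos: [0.552, -0.2091, 0.01]
tool_rot: [0.005, -0.007, 1.0, -0.002]
contact_force: [-0.6, 2.2, 13.2]
gripper_width: 0.006
grasp_force: 7.0
time: 12.0
tool_pos: [0.5486, -0.2081, 0.1574]
tool_rot: [0.003, -0.135, 0.991, -0.001]
contact_force: [0.0, -0.4, -1.1]
gripper_width: 0.0
grasp_force: 0.0
box rv [-0.003  0.005  0.004] d [0.0072 0.2068 0.1294] j6 -2.33
```

The grip missed because the tips sit higher than I assumed. I'll check that the cell didn't move, then regrip lower.

```bash
python3 shift.py '0.85,0,0,0,0,0,0.512
0.85,0,0,0,0,0,0.5
0.85,0,0,0,0,0,0' >/dev/null
python3 - <<'E'
from h import *
from tilt import feats
S=cv2.imread("pics/scene0.png")[:,:,::-1].copy(); n=manip.grab_frame("scene")
for p in ([.5492,-.2075,.005],[.5566,-.3382,.005]):
    c=proj("scene",p)[0]; print(feats(S,c,18),feats(n,c,18))
go([.5492,-.2075,.002],.013,'c')
E
```

```text
[array([248.2238806 , 263.28358209]), array([260. , 277.5])] [array([248.20289855, 263.2173913 ]), array([259.5, 278. ])]
[array([197.16666667, 275.5       ]), array([210.5, 289.5])] [array([197.20289855, 275.42028986]), array([210.5, 289.5])]
c rv [-0.     0.003  0.002] d [-0.0012  0.0003  0.1537] j6 -2.08
```

```bash
python3 shift.py '0.85,-0.04,0,2.2,0,0,0
0.85,0,0,2.2,0,0,0
0.85,0,0,1.2,0,0,0
0.85,0,0,0.52,0,0,0
0.85,0,0,0,0,0,0'
python3 shift.py '0.85,0,0,0,0,0,0
0,0,0,0,0,0,0
0,0,0,0,0,0,0
0,0,0,0,0,0,0
0,0,0,0,0,0,0'
python3 shift.py '0,0,0,-1.6,0,0,0
0,0,0,-2.4,0,0,0
0,0,0,-2,0,0,0
0,0,0,0,0,0,-0.512
0,0,0,0,0,0,-0.5'
python3 -c "
from h import *
go([.4873,-.0105,.028],.266,'box')"
```

```text
time: 13.05
tool_pos: [0.5493, -0.2077, 0.0023]
tool_rot: [0.001, -0.007, 1.0, 0.0]
contact_force: [1.1, 1.1, 0.2]
gripper_width: 0.848
grasp_force: 0.0
time: 13.68
tool_pos: [0.5508, -0.2084, 0.0048]
tool_rot: [0.003, -0.007, 1.0, -0.001]
contact_force: [-1.2, 1.1, 5.6]
gripper_width: 0.555
grasp_force: 60.5
time: 14.3
tool_pos: [0.5496, -0.208, 0.1544]
tool_rot: [0.003, -0.135, 0.991, -0.001]
contact_force: [0.0, 0.9, -1.0]
gripper_width: 0.545
grasp_force: 61.7
box rv [-0.003  0.005  0.005] d [0.0082 0.2069 0.1264] j6 -2.33
```

To row units: 0.052 m is 2.08, 0.051 m is 2.04, 0.004 rad is 0.016.

```bash
python3 shift.py '0,0.08,2.08,0,0,0,0.016
0,0.08,2.08,0,0,0,0
0,0.08,2.08,0,0,0,0
0,0.08,2.04,0,0,0,0
0,0,0,0,0,0,0' >/dev/null; python3 shift.py '0,0,0,1.2,0,0,0
0,0,0,0.8,0,0,0
0,0,0,0,0,0,0'
python3 -c "
from h import *
go([.4873,-.0105,.028],.266,'box')"
```

```text
time: 15.3
tool_pos: [0.4864, -0.0105, 0.1007]
tool_rot: [-0.0, -0.13, 0.991, 0.0]
contact_force: [0.2, 0.2, -0.8]
gripper_width: 0.547
grasp_force: 61.9
box rv [ 0.    -0.001 -0.005] d [-0.0009 -0.0002  0.0727] j6 -2.01
```

```bash
python3 shift.py '0,-0.04,0,1.2,0,0,-0.012
0,0,0,1.2,0,0,0
0,0,0,0.48,0,0,0
0,0,0,0,0,0,0'
python3 shift.py '0.72,0,0,0,0,0,0
0.72,0,0,0,0,0,0
0.72,0,0,0,0,0,0'
python3 shift.py '0.72,0,0,-1.6,0,0,0
0.72,0,0,-2,0,0,0
0.72,0,0,-1.6,0,0,0
0.72,0,0,0,0,0,0'
python3 -c "
from h import *
go([.5566,-.3382,.06],.143,'c2'); go([.4211,-.3368,.06],.035,'c3')"
```

```text
time: 15.8
tool_pos: [0.4888, -0.01, 0.0304]
tool_rot: [0.001, -0.132, 0.991, -0.0]
contact_force: [-0.7, -0.4, -0.4]
gripper_width: 0.545
grasp_force: 61.9
time: 16.18
tool_pos: [0.4894, -0.0098, 0.0312]
tool_rot: [0.002, -0.132, 0.991, -0.001]
contact_force: [-0.4, -0.6, 0.5]
gripper_width: 0.724
grasp_force: 0.0
time: 16.68
tool_pos: [0.4912, -0.0101, 0.1653]
tool_rot: [0.006, -0.132, 0.991, -0.002]
contact_force: [-0.3, -0.3, -0.4]
gripper_width: 0.714
grasp_force: 0.0
c2 rv [-0.004  0.011  0.122] d [-0.018  -0.3341  0.1053] j6 -2.01
c3 rv [-0.004  0.012  0.23 ] d [ 0.0815 -0.324   0.1053] j6 -2.01
```

```bash
python3 shift.py '0.85,0,0,0,0,0,0.46
0.85,0,0,0,0,0,0.46
0.85,0.56,-2.16,0,0,0,0
0.85,0.56,-2.16,0,0,0,0
0.85,0.56,-2.16,0,0,0,0' >/dev/null;python3 shift.py '0.85,0.52,-2.16,0.8,0,0,0
0.85,0.52,-2.16,1,0,0,0
0.85,0.52,-2.16,1,0,0,0
0.85,0,0,1.4,0,0,0
0.85,0,0,0,0,0,0'
python3 - <<'E'
from h import *
im=manip.grab_frame("top"); cv2.imwrite("pics/top2.png",im[:,:,::-1])
h,s,v=cv2.split(cv2.cvtColor(im[235:325,265:365],cv2.COLOR_RGB2HSV))
def band(z):
    m=((h>45)&(h<75)&(s>90)&(v>130)).astype(np.uint8); c=max(cv2.findContours(m,cv2.RETR_EXTERNAL,cv2.CHAIN_APPROX_NONE)[0],key=cv2.contourArea)
    return rect("top",c+np.array([265,235]),z)
print(band(.03)); go([.4211,-.3368,.002],.035,'c3')
E
```

```text
time: 17.92
tool_pos: [0.4162, -0.3341, 0.0506]
tool_rot: [-0.002, -0.017, 1.0, 0.003]
contact_force: [-0.9, -0.2, -1.5]
gripper_width: 0.85
grasp_force: 0.0
(array([ 0.4742891 , -0.01584516], dtype=float32), (np.float32(0.04916836), np.float32(0.014226153)), np.float32(-1.3109053))
c3 rv [ 0.004 -0.001  0.   ] d [-0.0034 -0.002   0.051 ] j6 -2.42
```

The second cell is centred to within about 2 mm. Now I'll grip the third.

```bash
python3 shift.py '0.85,-0.136,-0.08,1,0,0,0
0.85,0,0,0.8,0,0,0
0.85,0,0,0.24,0,0,0
0.85,0,0,0,0,0,0
0.85,0,0,0,0,0,0'
python3 shift.py '0,0,0,0,0,0,0
0,0,0,0,0,0,0
0,0,0,0,0,0,0
0,0,0,0,0,0,0'
python3 shift.py '0,0,0,-1.6,0,0,0
0,0,0,-2.4,0,0,0
0,0,0,-2,0,0,0
0,0,0,0,0,0,-0.46
0,0,0,0,0,0,-0.46'
python3 -c "
from h import *
go([.4873,-.0105,.10],.266,'box')"
```

```text
time: 18.6
tool_pos: [0.4236, -0.3388, 0.0056]
tool_rot: [0.002, -0.018, 1.0, -0.001]
contact_force: [0.8, -0.1, 0.2]
gripper_width: 0.847
grasp_force: 0.0
time: 19.1
tool_pos: [0.4265, -0.3414, 0.01]
tool_rot: [0.005, -0.017, 1.0, -0.003]
contact_force: [-1.1, 5.7, 21.3]
gripper_width: 0.007
grasp_force: 10.5
time: 19.73
tool_pos: [0.4228, -0.3388, 0.156]
tool_rot: [0.002, -0.134, 0.991, -0.002]
contact_force: [0.1, -0.6, -1.3]
gripper_width: 0.001
grasp_force: 0.0
box rv [-0.004  0.004  0.003] d [-0.1486  0.2998  0.056 ] j6 -2.65
```

To row units: 0.115 rad is 0.46.

```bash
python3 shift.py '0.85,0,0,0,0,0,0.46
0.85,0,0,0,0,0,0.46
0.85,0,0,0,0,0,0
0.85,0,0,0,0,0,0
0.85,0,0,0,0,0,0' >/dev/null
python3 - <<'E'
from h import *
from tilt import feats
S=cv2.imread("pics/scene0.png")[:,:,::-1].copy(); n=manip.grab_frame("scene")
for p in ([.4211,-.3368,.005],):
    c=proj("scene",p)[0]; print(feats(S,c,18),feats(n,c,18))
print(manip.state()["tool_pos"]);go([.4211,-.3368,.0],.035,'c')
E
```

```text
[array([192.51724138, 245.0862069 ]), array([202.08333333, 258.25      ])] [array([192.5862069 , 245.06896552]), array([202. , 258.5])]
[ 0.4222893  -0.33818447  0.15418547]
c rv [-0.     0.003  0.001] d [0.0011 0.0014 0.1542] j6 -2.42
```

To row units: 0.055 m is 2.2, 0.034 m is 1.36.

```bash
python3 shift.py '0.85,0.04,0.04,2.2,0,0,0
0.85,0,0,2.2,0,0,0
0.85,0,0,1.36,0,0,0
0.85,0,0,0,0,0,0
0.85,0,0,0,0,0,0'
python3 shift.py '0.85,0,0,0,0,0,0
0.85,0,0,0,0,0,0
0.85,0,0,0,0,0,0'
```

```text
time: 21.02
tool_pos: [0.4226, -0.3382, 0.0118]
tool_rot: [0.002, -0.018, 1.0, -0.001]
contact_force: [-0.7, -0.0, 1.2]
gripper_width: 0.851
grasp_force: 0.0
time: 21.4
tool_pos: [0.4221, -0.3377, 0.011]
tool_rot: [0.002, -0.018, 1.0, -0.001]
contact_force: [-0.1, -0.0, -0.3]
gripper_width: 0.848
grasp_force: 0.0
```

```bash
python3 shift.py '0.85,0,0.02,0.4,0,0,0
0.85,0,0,0,0,0,0
0.85,0,0,0,0,0,0'
python3 shift.py '0,0,0,0,0,0,0
0,0,0,0,0,0,0
0,0,0,0,0,0,0
0,0,0,0,0,0,0'
python3 shift.py '0,0,0,-1.6,0,0,0
0,0,0,-2.4,0,0,0
0,0,0,-2,0,0,0
0,0,0,0,0,0,-0.46
0,0,0,0,0,0,-0.46'
python3 -c "
from h import *
go([.4873,-.0105,.10],.266,'box')"
```

```text
time: 21.78
tool_pos: [0.4214, -0.3365, -0.0003]
tool_rot: [0.001, -0.018, 1.0, 0.0]
contact_force: [-0.0, -0.9, 0.4]
gripper_width: 0.849
grasp_force: 0.0
time: 22.28
tool_pos: [0.4221, -0.3372, 0.0007]
tool_rot: [0.002, -0.018, 1.0, -0.001]
contact_force: [0.1, -0.8, 3.2]
gripper_width: 0.561
grasp_force: 62.2
time: 22.9
tool_pos: [0.4211, -0.3366, 0.1504]
tool_rot: [0.001, -0.134, 0.991, -0.0]
contact_force: [0.2, 0.3, -0.6]
gripper_width: 0.558
grasp_force: 62.4
box rv [-0.001  0.003  0.003] d [-0.1496  0.2973  0.0504] j6 -2.65
```

```bash
python3 shift.py '0,-1,1.98,0,0,0,0.012
0,-1,1.98,0,0,0,0
0,-1,1.98,0,0,0,0
0,-1,1.98,0,0,0,0
0,-1,1.98,0,0,0,0' >/dev/null; python3 shift.py '0,-1,1.98,0,0,0,0
0,0,0,1.2,0,0,0
0,0,0,0.8,0,0,0
0,0,0,0,0,0,0
0,0,0,0,0,0,0'
python3 shift.py '0,0,0,0,0,0,0
0,0,0,0,0,0,0'
python3 -c "
from h import *
go([.4873,-.0105,.034],.266,'box')"
```

```text
time: 24.15
tool_pos: [0.4893, -0.0112, 0.1007]
tool_rot: [0.002, -0.131, 0.991, -0.0]
contact_force: [0.4, 0.4, -0.9]
gripper_width: 0.562
grasp_force: 62.5
time: 24.4
tool_pos: [0.4897, -0.0112, 0.1012]
tool_rot: [0.002, -0.131, 0.991, -0.001]
contact_force: [-0.7, -0.2, -1.0]
gripper_width: 0.563
grasp_force: 62.5
box rv [-0.002  0.004 -0.004] d [0.0021 0.0014 0.0672] j6 -2.01
```

```bash
python3 shift.py '0,0.08,0.04,1.2,0,0,0
0,0,0,1.2,0,0,0
0,0,0,0.32,0,0,0
0,0,0,0,0,0,0
0,0,0,0,0,0,0'
python3 shift.py '0.72,0,0,0,0,0,0
0.72,0,0,0,0,0,0
0.72,0,0,0,0,0,0'
python3 shift.py '0.72,0,0,-1.6,0,0,0
0.72,0,0,-2,0,0,0
0.72,0,0,-1.2,0,0,0
0.72,0,0,0,0,0,0
0.72,0,0,0,0,0,0'
python3 -c "
from h import *
go([.5566,-.3382,.06],.143,'c2')"
```

```text
time: 25.02
tool_pos: [0.4881, -0.0108, 0.0335]
tool_rot: [0.002, -0.131, 0.991, -0.001]
contact_force: [0.0, -0.1, -0.7]
gripper_width: 0.562
grasp_force: 62.5
time: 25.4
tool_pos: [0.4873, -0.0106, 0.0326]
tool_rot: [0.002, -0.131, 0.991, -0.0]
contact_force: [-0.7, -0.1, 0.6]
gripper_width: 0.718
grasp_force: 0.0
time: 26.02
tool_pos: [0.4861, -0.0104, 0.1511]
tool_rot: [0.001, -0.131, 0.991, -0.0]
contact_force: [0.5, 0.2, -0.8]
gripper_width: 0.715
grasp_force: 0.0
c2 rv [-0.     0.001  0.119] d [-0.0231 -0.3345  0.0911] j6 -2.01
```

```bash
python3 shift.py '0.85,0,0,0,0,0,0.476
0.85,-0.16,-2.24,0,0,0,0
0.85,-0.16,-2.24,0,0,0,0
0.85,-0.16,-2.24,0,0,0,0
0.85,-0.16,-2.24,0,0,0,0' >/dev/null;python3 shift.py '0.85,-0.16,-2.24,0.8,0,0,0
0.85,-0.12,-2.16,1.2,0,0,0
0.85,0,0,2,0,0,0
0.85,0,0,0.8,0,0,0
0.85,0,0,0,0,0,0'
python3 shift.py '0.85,0,0,0,0,0,0
0.85,0,0,0,0,0,0
0.85,0,0,0,0,0,0
0.85,0,0,0,0,0,0
0.85,0,0,0,0,0,0'>/dev/null
cat > band.py <<'E'
from h import *
def band(z):
    im=manip.grab_frame("top"); cv2.imwrite("pics/topb.png",im[:,:,::-1])
    h,s,v=cv2.split(cv2.cvtColor(im[235:325,265:365],cv2.COLOR_RGB2HSV))
    m=((h>45)&(h<75)&(s>90)&(v>110)).astype(np.uint8); c=max(cv2.findContours(m,cv2.RETR_EXTERNAL,cv2.CHAIN_APPROX_NONE)[0],key=cv2.contourArea)
    ct,l,a=rect("top",c+np.array([265,235]),z); a=a%np.pi-np.pi/2
    print("pile top cell",(ct+.014*np.array([np.cos(a),np.sin(a)])).round(4),round(float(a),3),np.round(l,3))
E
python3 - <<'E'
from band import *
band(.04); go([.5566,-.3382,.0],.143,'c2')
E
```

```text
time: 27.28
tool_pos: [0.5556, -0.3358, 0.0292]
tool_rot: [-0.001, -0.072, 0.997, 0.002]
contact_force: [0.3, 0.1, 0.2]
gripper_width: 0.846
grasp_force: 0.0
pile top cell [ 0.4879 -0.0117] 0.273 [0.05  0.014]
c2 rv [-0.001  0.003  0.   ] d [ 0.001  -0.0002  0.0326] j6 -2.37
```

The pile is good: the third cell is within about 2 mm. Next is the fourth cell.

To row units: 0.025 m is 1, 0.0075 m is 0.3.

```bash
python3 shift.py '0.85,0.04,0,1,0,0,0
0.85,0,0,0.3,0,0,0
0.85,0,0,0,0,0,0
0.85,0,0,0,0,0,0
0.85,0,0,0,0,0,0'
python3 shift.py '0.85,0,0,0,0,0,0
0.85,0,0,0,0,0,0
0.85,0,0,0,0,0,0'
```

```text
time: 28.58
tool_pos: [0.5572, -0.3384, 0.0009]
tool_rot: [0.002, -0.072, 0.997, -0.001]
contact_force: [-0.7, 0.4, -0.0]
gripper_width: 0.851
grasp_force: 0.0
time: 28.95
tool_pos: [0.5568, -0.3381, 0.0003]
tool_rot: [0.002, -0.072, 0.997, -0.0]
contact_force: [0.4, -1.0, -0.1]
gripper_width: 0.851
grasp_force: 0.2
```

To row units: -0.06 m is -2.4, 0.056 m is 2.24, -0.119 rad is -0.476.

```bash
python3 shift.py '0,0,0,0,0,0,0
0,0,0,0,0,0,0
0,0,0,0,0,0,0
0,0,0,0,0,0,0'
python3 shift.py '0,0,0,-1.6,0,0,0
0,0,0,-2.4,0,0,0
0,0,0,-2,0,0,0
0,0,0,0,0,0,-0.476
0,0,0,0,0,0,0'
python3 shift.py '0,0.16,2.24,0,0,0,0
0,0.16,2.24,0,0,0,0
0,0.16,2.24,0,0,0,0
0,0.16,2.24,0,0,0,0
0,0.16,2.24,0,0,0,0' 
python3 shift.py '0,0.08,2.08,0,0,0,0
0,0,0,1.2,0,0,0
0,0,0,0.8,0,0,0
0,0,0,0,0,0,0
0,0,0,0,0,0,0' >/dev/null
python3 shift.py '0,0,0,0,0,0,0
0,0,0,0,0,0,0
0,0,0,0,0,0,0'
python3 -c "
from h import *
go([.4873,-.0105,.043],.266,'box')"
```

```text
time: 29.45
tool_pos: [0.5569, -0.3382, 0.0004]
tool_rot: [0.002, -0.072, 0.997, -0.0]
contact_force: [-0.7, -0.7, 3.0]
gripper_width: 0.563
grasp_force: 62.3
time: 30.08
tool_pos: [0.5558, -0.3377, 0.1495]
tool_rot: [0.001, -0.13, 0.992, 0.0]
contact_force: [-0.7, -0.8, -1.9]
gripper_width: 0.563
grasp_force: 62.5
time: 30.7
tool_pos: [0.4622, -0.0708, 0.1474]
tool_rot: [-0.0, -0.129, 0.992, 0.001]
contact_force: [0.2, -0.0, -1.4]
gripper_width: 0.56
grasp_force: 62.6
time: 31.7
tool_pos: [0.4494, -0.0232, 0.1001]
tool_rot: [0.002, -0.131, 0.991, -0.0]
contact_force: [-0.1, 0.5, -2.2]
gripper_width: 0.561
grasp_force: 62.6
box rv [-0.001  0.003 -0.004] d [-0.0399  0.0022  0.0571] j6 -2.05
```

To row units: -0.02 m is -0.8, -0.01 m is -0.4, -0.004 rad is -0.016.

```bash
python3 shift.py '0,-0.8,0.04,-0.4,0,0,-0.016
0,-0.8,0.04,0,0,0,0
0,0,0,0,0,0,0
0,0,0,0,0,0,0
0,0,0,0,0,0,0' >/dev/null
python3 shift.py '0,0,0,0,0,0,0
0,0,0,0,0,0,0'
python3 -c "
from h import *
go([.4873,-.0105,.043],.266,'box')"
```

```text
time: 32.58
tool_pos: [0.4869, -0.0107, 0.1097]
tool_rot: [0.001, -0.133, 0.991, -0.0]
contact_force: [0.1, -0.2, -1.6]
gripper_width: 0.561
grasp_force: 62.7
box rv [-0.001  0.003 -0.   ] d [-0.0004  0.0001  0.0667] j6 -2.01
```

```bash
python3 shift.py '0,0,0,1.2,0,0,0
0,0,0,1.2,0,0,0
0,0,0,0.26,0,0,0
0,0,0,0,0,0,0
0,0,0,0,0,0,0'
python3 shift.py '0.72,0,0,0,0,0,0
0.72,0,0,0,0,0,0
0.72,0,0,0,0,0,0'
python3 shift.py '0.72,0,0,-1.6,0,0,0
0.72,0,0,-1.6,0,0,0
0.72,0,0,-1.2,0,0,0
0.72,0,0,0,0,0,0
0.72,0,0,0,0,0,0'
python3 -c "
from h import *
go([.5083,-.4551,.06],.057,'c5')"
```

```text
time: 33.2
tool_pos: [0.4884, -0.0108, 0.0447]
tool_rot: [0.003, -0.133, 0.991, -0.001]
contact_force: [-0.2, 0.6, -1.8]
gripper_width: 0.56
grasp_force: 62.7
time: 33.58
tool_pos: [0.4877, -0.0107, 0.0437]
tool_rot: [0.002, -0.133, 0.991, -0.0]
contact_force: [-0.4, -0.1, -1.1]
gripper_width: 0.721
grasp_force: 0.0
time: 34.2
tool_pos: [0.4863, -0.0105, 0.1521]
tool_rot: [0.001, -0.133, 0.991, -0.0]
contact_force: [-0.4, -0.2, 0.3]
gripper_width: 0.719
grasp_force: 0.0
c5 rv [-0.     0.001  0.209] d [ 0.0034 -0.4451  0.0921] j6 -2.01
```

To row units: -0.055 m is -2.2, 0.105 rad is 0.42.

```bash
python3 shift.py '0.85,0,0,0,0,0,0.42
0.85,0,0,0,0,0,0.416
0.85,0,-2.2,0,0,0,0
0.85,0,-2.2,0,0,0,0
0.85,0,-2.2,0,0,0,0' >/dev/null;python3 shift.py '0.85,0,-2.24,0,0,0,0
0.85,0,-2.24,0,0,0,0
0.85,0.04,-2.24,1.2,0,0,0
0.85,0.04,-2.24,1.2,0,0,0
0.85,0.04,-2.24,1.2,0,0,0' >/dev/null
python3 shift.py '0.85,0,0,1.2,0,0,0
0.85,0,0,0,0,0,0
0.85,0,0,0,0,0,0
0.85,0,0,0,0,0,0
0.85,0,0,0,0,0,0'
python3 - <<'E'
from band import *
band(.05); go([.5083,-.4551,.0],.057,'c5')
E
```

```text
time: 36.08
tool_pos: [0.5105, -0.4525, 0.0366]
tool_rot: [0.002, -0.029, 1.0, -0.001]
contact_force: [0.5, 0.1, -0.3]
gripper_width: 0.845
grasp_force: 0.0
pile top cell [ 0.488  -0.0115] 0.289 [0.05  0.014]
c5 rv [-0.002  0.004  0.001] d [ 0.0022 -0.0025  0.0364] j6 -2.46
```

To row units: 0.025 m is 1, 0.0115 m is 0.46.

```bash
python3 shift.py '0.85,0.04,-0.1,1,0,0,0
0.85,0,0,0.46,0,0,0
0.85,0,0,0,0,0,0
0.85,0,0,0,0,0,0
0.85,0,0,0,0,0,0'
python3 shift.py '0.85,0,0,0,0,0,0
0.85,0,0,0,0,0,0'
```

```text
time: 36.75
tool_pos: [0.5095, -0.4555, -0.0005]
tool_rot: [0.002, -0.029, 1.0, -0.001]
contact_force: [-0.7, -0.2, -1.1]
gripper_width: 0.849
grasp_force: 0.0
time: 37.0
tool_pos: [0.509, -0.4551, -0.0013]
tool_rot: [0.002, -0.029, 1.0, -0.0]
contact_force: [-0.3, 0.7, -0.1]
gripper_width: 0.846
grasp_force: 0.0
```

```bash
python3 -c "
from h import *
go([.5083,-.4551,.0],.057,'c5')"
```

```text
c5 rv [-0.001  0.003  0.   ] d [ 0.0007 -0.     -0.0013] j6 -2.47
```

```bash
python3 shift.py '0.85,0,0,-0.04,0,0,0
0,0,0,0,0,0,0
0,0,0,0,0,0,0
0,0,0,0,0,0,0
0,0,0,0,0,0,0'
python3 shift.py '0,0,0,-1.6,0,0,0
0,0,0,-2.4,0,0,0
0,0,0,-2,0,0,0
0,0,0,0,0,0,-0.42
0,0,0,0,0,0,-0.416'
python3 -c "
from h import *
go([.4873,-.0105,.11],.266,'box')"
```

```text
time: 37.62
tool_pos: [0.5092, -0.4553, -0.0]
tool_rot: [0.002, -0.029, 1.0, -0.001]
contact_force: [0.8, 0.0, 3.5]
gripper_width: 0.566
grasp_force: 62.3
time: 38.25
tool_pos: [0.5084, -0.4548, 0.1496]
tool_rot: [0.001, -0.134, 0.991, -0.0]
contact_force: [0.7, 0.5, -2.0]
gripper_width: 0.559
grasp_force: 62.5
box rv [-0.001  0.003  0.004] d [-0.0965  0.4342  0.0396] j6 -2.68
```

To row units: 0.054 m is 2.16, -0.012 m is -0.48, 0.003 rad is 0.012.

```bash
python3 shift.py '0,-0.48,2.16,0,0,0,0.012
0,-0.48,2.16,0,0,0,0
0,-0.48,2.16,0,0,0,0
0,-0.48,2.16,0,0,0,0
0,-0.48,2.16,0,0,0,0' >/dev/null; python3 shift.py '0,-0.48,2.16,0,0,0,0
0,-0.48,2.16,0,0,0,0
0,-0.48,2.16,0.8,0,0,0
0,0,0,0.8,0,0,0
0,0,0,0,0,0,0' >/dev/null
python3 shift.py '0,0,0,0,0,0,0
0,0,0,0,0,0,0
0,0,0,0,0,0,0
0,0,0,0,0,0,0'
python3 -c "
from h import *
go([.4873,-.0105,.053],.266,'box')"
```

```text
time: 40.0
tool_pos: [0.489, -0.0132, 0.1097]
tool_rot: [0.002, -0.131, 0.991, -0.0]
contact_force: [0.0, -0.3, -0.7]
gripper_width: 0.56
grasp_force: 62.6
box rv [-0.001  0.003 -0.003] d [0.0009 0.003  0.0567] j6 -2.01
```

To row units: 0.03 m is 1.2, 0.02 m is 0.8, -0.003 rad is -0.012.

```bash
python3 shift.py '0,0.04,0.12,1.2,0,0,-0.012
0,0,0,0.8,0,0,0
0,0,0,0.26,0,0,0
0,0,0,0,0,0,0
0,0,0,0,0,0,0'
python3 shift.py '0.72,0,0,0,0,0,0
0.72,0,0,0,0,0,0
0.72,0,0,0,0,0,0'
python3 shift.py '0.72,0,0,-1.6,0,0,0
0.72,0,0,-1.6,0,0,0
0.72,0,0,-0.8,0,0,0
0.72,0,0,0,0,0,0
0.72,0,0,0,0,0,0'
python3 -c "
from h import *
go([.6663,-.2166,.06],-.085,'plate')"
```

```text
time: 40.62
tool_pos: [0.4881, -0.0104, 0.0539]
tool_rot: [0.002, -0.133, 0.991, -0.001]
contact_force: [-0.4, 1.2, -0.8]
gripper_width: 0.565
grasp_force: 62.7
time: 41.0
tool_pos: [0.4874, -0.0102, 0.0531]
tool_rot: [0.002, -0.133, 0.991, -0.0]
contact_force: [-0.1, -0.5, 0.1]
gripper_width: 0.721
grasp_force: 0.0
time: 41.62
tool_pos: [0.4862, -0.0101, 0.1515]
tool_rot: [0.001, -0.133, 0.991, -0.0]
contact_force: [-0.5, 0.4, 0.2]
gripper_width: 0.719
grasp_force: 0.0
plate rv [-0.     0.001  0.351] d [-0.197  -0.1905  0.0915] j6 -2.01
```

To row units: -0.039 m is -1.56, -0.038 m is -1.52, 0.176 rad is 0.704.

```bash
python3 shift.py '0.85,0,0,0,0,0,0.7
0.85,0,0,0,0,0,0.704
0.85,-1.56,-1.52,0,0,0,0
0.85,-1.56,-1.52,0,0,0,0
0.85,-1.56,-1.52,0,0,0,0' >/dev/null;python3 shift.py '0.85,-1.6,-1.52,1.2,0,0,0
0.85,-1.6,-1.52,1.2,0,0,0
0.85,0,0,1.6,0,0,0
0.85,0,0,0.8,0,0,0
0.85,0,0,0,0,0,0' >/dev/null
python3 shift.py '0.85,0,0,0,0,0,0
0.85,0,0,0,0,0,0
0.85,0,0,0,0,0,0
0.85,0,0,0,0,0,0'
python3 - <<'E'
from band import *
band(.06); go([.6663,-.2166,.0],-.085,'plate')
E
```

```text
time: 43.38
tool_pos: [0.6674, -0.2159, 0.0344]
tool_rot: [0.002, 0.042, 0.999, -0.0]
contact_force: [-0.2, -0.0, 1.0]
gripper_width: 0.848
grasp_force: 0.0
pile top cell [ 0.4877 -0.0116] 0.274 [0.051 0.015]
plate rv [-0.     0.004  0.   ] d [ 0.0009 -0.0009  0.0341] j6 -1.91
```

All five cells are in the pile. Now the plate.

```bash
python3 shift.py '0.85,0.04,-0.04,1,0,0,0
0.85,0,0,0.38,0,0,0
0.85,0,0,0,0,0,0
0.85,0,0,0,0,0,0
0.85,0,0,0,0,0,0'
python3 shift.py '0.85,0,0,0,0,0,0
0.85,0,0,0,0,0,0'
```

```text
time: 44.05
tool_pos: [0.6668, -0.217, 0.0002]
tool_rot: [0.002, 0.042, 0.999, -0.0]
contact_force: [-0.8, 0.6, -1.3]
gripper_width: 0.854
grasp_force: 0.0
time: 44.3
tool_pos: [0.6662, -0.2168, -0.0006]
tool_rot: [0.002, 0.042, 0.999, -0.0]
contact_force: [0.1, 0.0, -0.2]
gripper_width: 0.846
grasp_force: 0.0
```

To row units: -0.06 m is -2.4, -0.05 m is -2, -0.176 rad is -0.704.

```bash
python3 shift.py '0,0,0,0,0,0,0
0,0,0,0,0,0,0
0,0,0,0,0,0,0
0,0,0,0,0,0,0'
python3 shift.py '0,0,0,-1.6,0,0,0
0,0,0,-2.4,0,0,0
0,0,0,-2,0,0,0
0,0,0,0,0,0,-0.7
0,0,0,0,0,0,-0.704'
python3 -c "
from h import *
go([.4873,-.0105,.12],.266,'box')"
```

```text
time: 44.8
tool_pos: [0.6665, -0.2169, -0.0004]
tool_rot: [0.002, 0.042, 0.999, -0.0]
contact_force: [0.7, -0.2, 2.7]
gripper_width: 0.56
grasp_force: 62.1
time: 45.42
tool_pos: [0.6656, -0.2167, 0.1495]
tool_rot: [0.002, -0.136, 0.991, -0.0]
contact_force: [-0.7, -0.2, -0.8]
gripper_width: 0.559
grasp_force: 62.0
box rv [-0.001  0.003  0.006] d [0.1178 0.2458 0.0295] j6 -2.26
```

To row units: 0.049 m is 1.96, 0.0235 m is 0.94, 0.006 rad is 0.024.

```bash
python3 shift.py '0,0.94,1.96,0,0,0,0.024
0,0.94,1.96,0,0,0,0
0,0.94,1.96,0,0,0,0
0,0.94,1.96,0,0,0,0
0,0.94,1.96,0.4,0,0,0' >/dev/null
python3 shift.py '0,0,0,0.8,0,0,0
0,0,0,0,0,0,0
0,0,0,0,0,0,0
0,0,0,0,0,0,0
0,0,0,0,0,0,0'
python3 -c "
from h import *
go([.4873,-.0105,.0625],.266,'box')"
```

```text
time: 46.68
tool_pos: [0.4895, -0.0108, 0.1192]
tool_rot: [0.002, -0.129, 0.992, -0.0]
contact_force: [0.2, 0.5, -0.7]
gripper_width: 0.554
grasp_force: 62.1
box rv [-0.001  0.004 -0.006] d [0.0021 0.0009 0.0567] j6 -2.00
```

To row units: 0.03 m is 1.2, 0.02 m is 0.8, -0.006 rad is -0.024.

```bash
python3 shift.py '0,0.04,0.04,1.2,0,0,-0.024
0,0,0,0.8,0,0,0
0,0,0,0.26,0,0,0
0,0,0,0,0,0,0
0,0,0,0,0,0,0'
python3 shift.py '0.72,0,0,0,0,0,0
0.72,0,0,0,0,0,0
0.72,0,0,0,0,0,0'
python3 shift.py '0.72,0,0,-1.6,0,0,0
0.72,0,0,-1.6,0,0,0
0.72,0,0,-1.2,0,0,0
0.72,0,-2.4,0,0,0,0
0.72,0,-2.4,0,0,0,0'
python3 shift.py '0.72,0,-2.4,0,0,0,0
0.72,0,-2.4,0,0,0,0
0.72,0,0,0,0,0,0' >/dev/null
python3 - <<'E'
from h import *
im=manip.grab_frame("top"); cv2.imwrite("pics/top4.png",im[:,:,::-1])
a=cv2.resize(im[190:340,120:360],None,fx=3.3,fy=3.3,interpolation=cv2.INTER_CUBIC); cv2.imwrite("pics/top4c.png",a[:,:,::-1]); print(a.shape)
E
```

```text
time: 47.3
tool_pos: [0.4888, -0.0099, 0.0632]
tool_rot: [0.002, -0.133, 0.991, -0.001]
contact_force: [-0.1, 0.3, -1.1]
gripper_width: 0.561
grasp_force: 62.1
time: 47.68
tool_pos: [0.4881, -0.0097, 0.0624]
tool_rot: [0.002, -0.133, 0.991, -0.0]
contact_force: [0.3, 0.4, 0.2]
gripper_width: 0.722
grasp_force: 0.0
time: 48.3
tool_pos: [0.5199, -0.1264, 0.1733]
tool_rot: [0.003, -0.134, 0.991, -0.001]
contact_force: [0.1, -0.1, -0.2]
gripper_width: 0.72
grasp_force: 0.0
(495, 792, 3)
```

View pics/top4c.png

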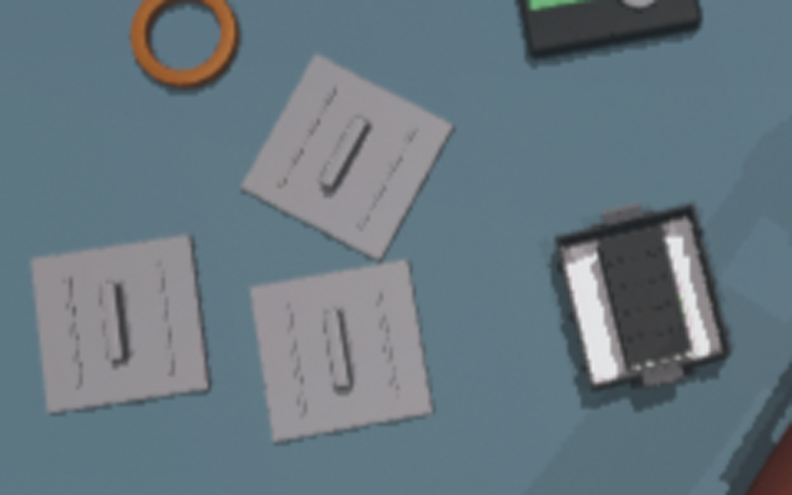

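The plate is on the pile at about (645,300) in the crop, and the covers haven't moved. Now I'll measure the covers, the box and their heights.

```bash
cat > cov.py <<'E'
from h import *
def grey(im,n):
    h,s,v=cv2.split(cv2.cvtColor(im,cv2.COLOR_RGB2HSV))
    m=((s<45)&(v>90)&(v<200)).astype(np.uint8); m=cv2.morphologyEx(m,cv2.MORPH_CLOSE,np.ones((5,5),np.uint8)); e=cv2.erode(m,np.ones((5,5),np.uint8))
    k,L,st,c=cv2.connectedComponentsWithStats(e); out=[]
    for i in range(1,k):
        if 700<st[i,4]<5000:
            g=cv2.dilate((L==i).astype(np.uint8),np.ones((5,5),np.uint8))&m
            out.append(max(cv2.findContours(g,cv2.RETR_EXTERNAL,cv2.CHAIN_APPROX_NONE)[0],key=cv2.contourArea))
    return out
def covers(z=.011,im=None):
    if im is None: im=manip.grab_frame("top")
    R_=[]
    for c in grey(im,"top"):
        ct,l,a=rect("top",c,z); a=(a+np.pi/4)%(np.pi/2)-np.pi/4
        if .11<l[0]<.15 and .11<l[1]<.14: R_.append((ct,a,l)); print("cover",ct.round(4),round(float(a),3),np.round(l,4))
    return R_
E
python3 - <<'E'
from cov import *
im=cv2.imread("pics/top4.png")[:,:,::-1].copy(); R_=covers(im=im)
# two-view height: extreme (leftmost/rightmost world) corners of each plate via both views, lstsq
S=manip.grab_frame("scene")
cs=grey(S,"scene")
for ct,a,l in R_:
    for z in (0.,.006,.012,.018,.024):
        pr=proj("scene",[*ct,z])[0]
        d=[np.linalg.norm(rect("scene",c,z)[0]-ct) for c in cs]; print(z,round(min(d),4),end="; ")
    print()
f=lambda q:np.array(q,float)/3.3+[120-.35,190-.35]
for n,q,z in(("rim",[(555,239),(692,206),(727,356),(591,389)],.072),("plate",[(598,240),(660,225),(690,352),(629,368)],.068)):
    P=cast("top",f(q),z)[:,:2]; l=(P[0]+P[1]-P[2]-P[3]); print(n,P.mean(0).round(4),np.arctan2(l[1],l[0]).round(3),(np.linalg.norm(l)/2).round(4),np.linalg.norm(P[0]-P[1]).round(4))
for ct,a,l in R_: go([*ct,.2],a)
E
```

```text
cover [0.4591 0.398 ] 0.179 [0.1281 0.124 ]
0.0 0.0132; 0.006 0.0036; 0.012 0.0063; 0.018 0.0159; 0.024 0.0256; 
rim [ 0.486  -0.0093] 0.261 0.1169 0.1073
plate [ 0.4872 -0.0115] 0.263 0.0997 0.0487
 rv [0.    0.002 0.086] d [-0.0239  0.6455 -0.0282] j6 -2.37
```

```bash
sed -i 's/e=cv2.erode(m,np.ones((5,5),np.uint8))/e=cv2.erode(m,np.ones((9,9),np.uint8))/; s/g=cv2.dilate((L==i).astype(np.uint8),np.ones((5,5),np.uint8))&m/g=cv2.dilate((L==i).astype(np.uint8),np.ones((9,9),np.uint8))\&m/' cov.py
python3 - <<'E'
from cov import *
im=cv2.imread("pics/top4.png")[:,:,::-1].copy(); R_=covers(im=im)
f=lambda q:np.array(q,float)/3.3+[120-.35,190-.35]
for n,q in(("A",[(250,287),(408,261),(432,411),(275,442)]),("B",[(31,258),(190,236),(209,388),(49,412)]),("C",[(317,54),(453,126),(380,259),(242,187)])):
    P=cast("top",f(q),.012)[:,:2]; l=(P[0]+P[1]-P[2]-P[3]); print(n,P.mean(0).round(4),np.arctan2(l[1],l[0]).round(3),(np.linalg.norm(l)/2).round(4),np.linalg.norm(P[0]-P[1]).round(4)); go([*P.mean(0),.12],np.arctan2(l[1],l[0]))
E
```

```text
cover [0.4591 0.398 ] 0.179 [0.1281 0.124 ]
A [0.443  0.2238] 0.21 0.1209 0.1252
 rv [0.    0.002 0.055] d [0.008  0.4774 0.0518] j6 -2.37
B [0.4589 0.3977] 0.187 0.1211 0.1251
 rv [0.    0.002 0.078] d [-0.029   0.645   0.0518] j6 -2.37
C [0.5962 0.2264] -0.456 0.1207 0.1239
 rv [0.001 0.002 0.721] d [0.1647 0.4403 0.0518] j6 -2.37
```

The manual's scale: shifts go in units of 25 mm and turns go in units of 0.25 rad. Converting my numbers, 0.059 m is 2.36, 0.001 m is 0.04, 0.055 rad is 0.22.

```bash
python3 shift.py '0.5,0.04,2.36,0,0,0,0.22
0.5,0.04,2.36,0,0,0,0
0.5,0.04,2.36,0,0,0,0
0.5,0.04,2.36,0,0,0,0
0.5,0.04,2.36,0,0,0,0' >/dev/null
python3 shift.py '0.5,0.04,2.36,0,0,0,0
0.5,0.04,2.36,0,0,0,0
0.5,0.04,2.36,0,0,0,0
0.5,0,0,2,0,0,0
0.5,0,0,2,0,0,0' >/dev/null
python3 shift.py '0.5,0,0,0,0,0,0
0.5,0,0,0,0,0,0
0.5,0,0,0,0,0,0
0.5,0,0,0,0,0,0
0.5,0,0,0,0,0,0'
python3 -c "
from h import *
go([.443,.2238,.018],.21,'A')"
```

```text
time: 50.65
tool_pos: [0.4417, 0.2179, 0.0728]
tool_rot: [0.002, -0.105, 0.994, -0.0]
contact_force: [0.9, -0.4, -0.7]
gripper_width: 0.498
grasp_force: 0.0
A rv [-0.001  0.004  0.001] d [-0.0025  0.0055  0.0548] j6 -1.47
```

To row units: 0.03 m is 1.2, 0.025 m is 1.

```bash
python3 shift.py '0.5,-0.08,0.22,1.2,0,0,0
0.5,0,0,1,0,0,0
0.5,0,0,0,0,0,0
0.5,0,0,0,0,0,0
0.5,0,0,0,0,0,0'
python3 shift.py '0,0,0,0,0,0,0
0,0,0,0,0,0,0
0,0,0,0,0,0,0
0,0,0,0,0,0,0'
python3 shift.py '0,0,0,-1.6,0,0,0
0,0,0,-2.4,0,0,0
0,0,0,-2,0,0,0
0,0,0,0,0,0,0
0,0,0,0,0,0,0'
python3 -c "
from h import *
go([.487,-.0105,.13],.264,'box')"
```

```text
time: 51.28
tool_pos: [0.4432, 0.2239, 0.0183]
tool_rot: [0.003, -0.105, 0.994, 0.0]
contact_force: [0.8, -0.5, 0.9]
gripper_width: 0.5
grasp_force: 0.0
time: 51.78
tool_pos: [0.4427, 0.2238, 0.0177]
tool_rot: [0.002, -0.105, 0.994, -0.0]
contact_force: [-0.7, 0.6, 4.5]
gripper_width: 0.123
grasp_force: 62.0
time: 52.4
tool_pos: [0.4408, 0.2233, 0.1655]
tool_rot: [0.0, -0.105, 0.994, -0.0]
contact_force: [-0.7, -0.6, -2.0]
gripper_width: 0.126
grasp_force: 61.1
box rv [-0.001  0.001 -0.053] d [ 0.0164 -0.2378  0.0355] j6 -1.46
```

To row units: -0.059 m is -2.36, 0.035 m is 1.4, -0.053 rad is -0.212.

```bash
python3 shift.py '0,0.16,-2.36,0,0,0,-0.212
0,0.16,-2.36,0,0,0,0
0,0.16,-2.36,0,0,0,0
0,0.16,-2.36,0,0,0,0
0,0,0,1.4,0,0,0' >/dev/null
python3 shift.py '0,0,0,0,0,0,0
0,0,0,0,0,0,0
0,0,0,0,0,0,0
0,0,0,0,0,0,0
0,0,0,0,0,0,0'
python3 -c "
from h import *
go([.487,-.0105,.12],.264,'box')"
```

```text
time: 53.65
tool_pos: [0.4851, -0.0086, 0.1327]
tool_rot: [0.002, -0.132, 0.991, -0.0]
contact_force: [0.1, -0.4, -1.1]
gripper_width: 0.127
grasp_force: 61.1
box rv [-0.001  0.004  0.001] d [-0.0013 -0.0023  0.0127] j6 -2.01
```

To row units: 0.012 m is 0.48, -0.002 m is -0.08, 0.002 rad is 0.008.

```bash
python3 shift.py '0,-0.04,-0.08,0.48,0,0.008,0
0,0,0,0.48,0,0,0
0,0,0,0,0,0,0
0,0,0,0,0,0,0
0,0,0,0,0,0,0'
python3 -c "
from h import *
go([.487,-.0105,.09],.264,'box')"
```

```text
time: 54.28
tool_pos: [0.4866, -0.0107, 0.1084]
tool_rot: [0.001, -0.132, 0.991, -0.001]
contact_force: [0.6, 0.0, -0.1]
gripper_width: 0.121
grasp_force: 61.1
box rv [-0.001  0.001  0.   ] d [-0.0004  0.0001  0.0184] j6 -2.01
```

To row units: 0.006 m is 0.24, 0.005 m is 0.2.

```bash
python3 shift.py '0,0,0,0.24,0,0,0
0,0,0,0.2,0,0,0
0,0,0,0,0,0,0'
python3 shift.py '0,0,0,0.16,0,0,0
0,0,0,0.12,0,0,0
0,0,0,0,0,0,0'
python3 shift.py '0,0,0,0.12,0,0,0
0,0,0,0,0,0,0'
```

```text
time: 54.65
tool_pos: [0.4862, -0.0105, 0.0965]
tool_rot: [0.0, -0.132, 0.991, -0.0]
contact_force: [0.3, -1.1, -1.4]
gripper_width: 0.121
grasp_force: 61.1
time: 55.02
tool_pos: [0.487, -0.0108, 0.0906]
tool_rot: [0.001, -0.132, 0.991, -0.001]
contact_force: [0.4, 0.2, 3.5]
gripper_width: 0.123
grasp_force: 61.7
time: 55.28
tool_pos: [0.4874, -0.0108, 0.0896]
tool_rot: [0.001, -0.132, 0.991, -0.001]
contact_force: [-5.0, 0.9, 13.7]
gripper_width: 0.127
grasp_force: 63.2
```

To row units: 0.002 m is 0.08.

```bash
python3 shift.py '0,0,0,0.08,0,0,0
0,0,0,0,0,0,0'
python3 shift.py '0,0,0,0.08,0,0,0
0,0,0,0,0,0,0'
```

```text
time: 55.52
tool_pos: [0.4875, -0.0108, 0.0896]
tool_rot: [0.001, -0.132, 0.991, -0.001]
contact_force: [-11.4, 0.7, 23.1]
gripper_width: 0.123
grasp_force: 64.9
time: 55.78
tool_pos: [0.4877, -0.0108, 0.0895]
tool_rot: [0.0, -0.132, 0.991, -0.001]
contact_force: [-17.5, 2.4, 35.0]
gripper_width: 0.123
grasp_force: 66.3
```

It stops hard at rim level, with the origin at z≈0.072. I'll slide it a little along x under light pressure to rule out misalignment.

To row units: -0.0045 m is -0.18.

```bash
python3 shift.py '0,0,0,-0.18,0,0,0
0,0,0,0,0,0,0' 
python3 shift.py '0,0.06,0,0,0,0,0
0,0.06,0,0,0,0,0
0,0.04,0,0,0,0,0
0,0,0,0,0,0,0' 
python3 shift.py '0,-0.08,0,0,0,0,0
0,-0.08,0,0,0,0,0
0,-0.08,0,0,0,0,0
0,-0.08,0,0,0,0,0
0,0,0,0,0,0,0'
```

```text
time: 56.02
tool_pos: [0.4875, -0.0108, 0.0897]
tool_rot: [0.002, -0.132, 0.991, -0.001]
contact_force: [-2.2, -0.2, 12.5]
gripper_width: 0.125
grasp_force: 63.0
time: 56.52
tool_pos: [0.4853, -0.0115, 0.0897]
tool_rot: [0.004, -0.132, 0.991, -0.001]
contact_force: [5.9, 2.6, 6.2]
gripper_width: 0.125
grasp_force: 62.3
time: 57.15
tool_pos: [0.4899, -0.0102, 0.0896]
tool_rot: [-0.001, -0.132, 0.991, -0.001]
contact_force: [-10.3, -1.4, 16.6]
gripper_width: 0.123
grasp_force: 63.7
```

No drop anywhere, so cover A is wrong. I'll put it back where it was.

```bash
python3 shift.py '0,0.08,0,-0.2,0,0,0
0,0.08,0,-0.8,0,0,0
0,0,0,-2,0,0,0
0,0,0,0,0,0,0
0,0,0,0,0,0,0' 
python3 -c "
from h import *
go([.443,.2238,.04],.21,'A')"
```

```text
time: 57.78
tool_pos: [0.4854, -0.0104, 0.1611]
tool_rot: [-0.001, -0.132, 0.991, -0.0]
contact_force: [-0.2, 0.1, -1.7]
gripper_width: 0.125
grasp_force: 61.2
A rv [ 0.    -0.001  0.054] d [-0.0073  0.2379  0.1211] j6 -2.01
```

```bash
python3 shift.py '0,0,2.36,0,0,0,0.216
0,0,2.36,0,0,0,0
0,0,2.36,0,0,0,0
0,0,2.32,1.2,0,0,0
0,0,0,2,0,0,0' >/dev/null
python3 shift.py '0,0,0,0.8,0,0,0
0,0,0,0,0,0,0
0,0,0,0,0,0,0
0,0,0,0,0,0,0
0,0,0,0,0,0,0'
python3 -c "
from h import *
go([.437,.222,.0185],.21,'A')"
```

```text
time: 59.02
tool_pos: [0.4356, 0.2161, 0.0647]
tool_rot: [0.001, -0.105, 0.995, -0.0]
contact_force: [-0.4, -0.2, -1.0]
gripper_width: 0.126
grasp_force: 61.1
A rv [-0.001  0.003 -0.   ] d [-0.0026  0.0055  0.0462] j6 -1.47
```

```bash
python3 shift.py '0,-0.08,0.22,0.8,0,0.012,0
0,0,0,0.8,0,0,0
0,0,0,0.24,0,0,0
0,0,0,0,0,0,0
0,0,0,0,0,0,0'
python3 shift.py '0.5,0,0,0,0,0,0
0.5,0,0,0,0,0,0
0.5,0,0,0,0,0,0' 
python3 shift.py '0.5,0,0,-2,0,0,0
0.5,0,0,-2,0,0,0
0.5,0,-2.4,-1.2,0,0,0
0.5,0,-2.4,0,0,0,0
0.5,0,-2.4,0,0,0,0' >/dev/null
python3 shift.py '0.5,0,-2.4,0,0,0,0
0.5,0,-2.4,0,0,0,0
0.5,0,-2.4,0,0,0,0
0.5,0,-2.4,0,0,0,0
0.5,0,0,0,0,0,0'
python3 - <<'E'
from cov import *
im=manip.grab_frame("top"); cv2.imwrite("pics/top5.png",im[:,:,::-1]); R_=covers(im=im)
a=cv2.resize(im[190:340,120:360],None,fx=3.3,fy=3.3,interpolation=cv2.INTER_CUBIC); cv2.imwrite("pics/top5c.png",a[:,:,::-1])
E
```

```text
time: 59.65
tool_pos: [0.4361, 0.2219, 0.0183]
tool_rot: [-0.0, -0.105, 0.994, -0.0]
contact_force: [-0.4, 0.1, -1.3]
gripper_width: 0.123
grasp_force: 61.1
time: 60.02
tool_pos: [0.4356, 0.2218, 0.0177]
tool_rot: [-0.001, -0.105, 0.994, -0.001]
contact_force: [-0.1, -0.3, -0.3]
gripper_width: 0.496
grasp_force: 0.0
time: 61.28
tool_pos: [0.5229, -0.1885, 0.1461]
tool_rot: [-0.001, -0.102, 0.995, -0.001]
contact_force: [-0.4, -0.4, -0.6]
gripper_width: 0.503
grasp_force: 0.0
cover [0.5962 0.2271] -0.453 [0.1277 0.1245]
cover [0.4591 0.3981] 0.179 [0.1278 0.124 ]
cover [0.4386 0.2201] 0.21 [0.1272 0.1271]
```

View pics/top5c.png

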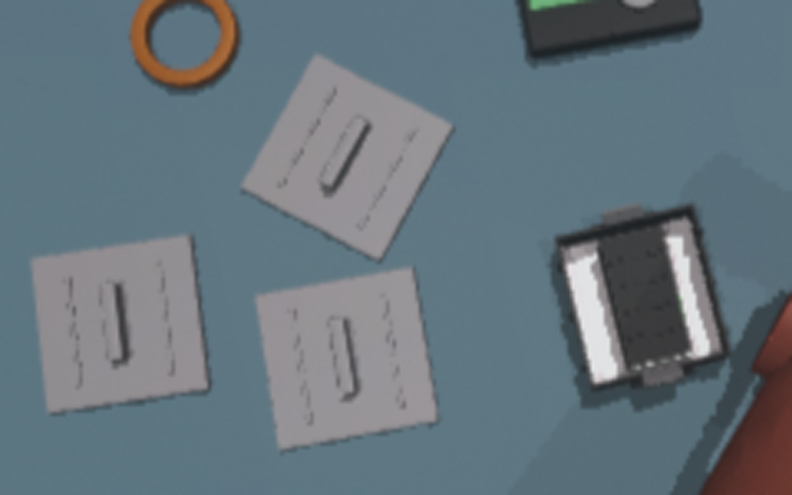

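Cover A is back, flat at about (347,358) in the crop. The box and the other covers haven't moved. Cover B is next.

To row units: 0.06 m is 2.4.

```bash
python3 shift.py '0.5,0,2.4,0,0,0,0
0.5,0,2.4,0,0,0,0
0.5,0,2.4,0,0,0,0
0.5,0,2.4,0,0,0,0
0.5,0,2.4,0,0,0,0' >/dev/null
python3 shift.py '0.5,0,2.4,0,0,0,0
0.5,0,2.4,0,0,0,0
0.5,0,2.4,0,0,0,0
0.5,0,2.4,0,0,0,0
0.5,0,0,0,0,0,0' >/dev/null
python3 shift.py '0.5,0,0,0,0,0,0
0.5,0,0,0,0,0,0
0.5,0,0,0,0,0,0'
python3 -c "
from h import *
go([.459,.3978,.08],.182,'B')"
```

```text
time: 62.95
tool_pos: [0.4102, 0.3423, 0.1454]
tool_rot: [-0.001, -0.104, 0.995, -0.001]
contact_force: [0.4, -0.4, -1.0]
gripper_width: 0.503
grasp_force: 0.0
B rv [-0.001 -0.002  0.026] d [-0.0581  0.0457  0.0654] j6 -1.22
```

```bash
python3 shift.py '0.5,-1.16,0.92,0,0,-0.008,0.104
0.5,-1.16,0.92,0,0,0,0
0.5,0,0,1.6,0,0,0
0.5,0,0,1,0,0,0
0.5,0,0,0,0,0,0' >/dev/null
python3 shift.py '0.5,0,0,0,0,0,0
0.5,0,0,0,0,0,0
0.5,0,0,0,0,0,0
0.5,0,0,0,0,0,0'
python3 -c "
from h import *
go([.459,.3978,.018],.182,'B')"
```

```text
time: 64.08
tool_pos: [0.458, 0.3999, 0.081]
tool_rot: [0.0, -0.092, 0.996, -0.0]
contact_force: [-0.5, 0.5, -0.1]
gripper_width: 0.5
grasp_force: 0.0
B rv [-0.001  0.001  0.002] d [-0.0006 -0.0023  0.063 ] j6 -1.16
```

To row units: 0.035 m is 1.4, 0.028 m is 1.12.

```bash
python3 shift.py '0.5,0,-0.08,1.4,0,0,0
0.5,0,0,1.12,0,0,0
0.5,0,0,0,0,0,0
0.5,0,0,0,0,0,0
0.5,0,0,0,0,0,0'
python3 shift.py '0,0,0,0,0,0,0
0,0,0,0,0,0,0
0,0,0,0,0,0,0
0,0,0,0,0,0,0'
python3 shift.py '0,0,0,-1.6,0,0,0
0,0,0,-2.4,0,0,0
0,0,0,-2,0,0,0
0,0,0,0,0,0,-0.32
0,0,0,0,0,0,0'
python3 -c "
from h import *
go([.4865,-.0105,.13],.264,'box')"
```

```text
time: 64.7
tool_pos: [0.4592, 0.3985, 0.0192]
tool_rot: [0.001, -0.092, 0.996, 0.0]
contact_force: [0.0, 0.6, 0.5]
gripper_width: 0.501
grasp_force: 0.0
time: 65.2
tool_pos: [0.4587, 0.3982, 0.0184]
tool_rot: [0.001, -0.092, 0.996, -0.0]
contact_force: [-1.3, -0.0, 5.3]
gripper_width: 0.125
grasp_force: 62.3
time: 65.82
tool_pos: [0.4578, 0.3976, 0.167]
tool_rot: [-0.0, -0.131, 0.991, -0.001]
contact_force: [0.8, 0.6, -2.0]
gripper_width: 0.122
grasp_force: 61.4
box rv [-0.001 -0.001 -0.001] d [ 0.0788 -0.4014  0.037 ] j6 -1.24
```

```bash
python3 shift.py '0,0.452,-2.292,0,0,0,0
0,0.452,-2.292,0,0,0,0
0,0.452,-2.292,0,0,0,0
0,0.452,-2.292,0,0,0,0
0,0.452,-2.292,0,0,0,0' >/dev/null
python3 shift.py '0,0.452,-2.292,0,0,0,0
0,0.452,-2.292,0,0,0,0
0,0,0,1.4,0,0,0
0,0,0,0,0,0,0
0,0,0,0,0,0,0' >/dev/null
python3 shift.py '0,0,0,0,0,0,0
0,0,0,0,0,0,0
0,0,0,0,0,0,0'
python3 -c "
from h import *
go([.487,-.0105,.11],.264,'box')"
```

```text
time: 67.45
tool_pos: [0.4868, -0.0097, 0.1333]
tool_rot: [0.0, -0.132, 0.991, -0.001]
contact_force: [0.0, 0.8, -1.0]
gripper_width: 0.122
grasp_force: 61.4
box rv [-0.001  0.001  0.001] d [ 0.0001 -0.0008  0.0233] j6 -2.01
```

To row units: 0.012 m is 0.48, -0.001 m is -0.04.

```bash
python3 shift.py '0,0,-0.04,0.48,0,0,0
0,0,0,0.48,0,0,0
0,0,0,0.48,0,0,0
0,0,0,0,0,0,0
0,0,0,0,0,0,0'
python3 shift.py '0,0,0,0.12,0,0,0
0,0,0,0.12,0,0,0
0,0,0,0,0,0,0'
python3 shift.py '0,0,0,0.08,0,0,0
0,0,0,0,0,0,0'
```

```text
time: 68.08
tool_pos: [0.4869, -0.0111, 0.0968]
tool_rot: [-0.0, -0.132, 0.991, -0.0]
contact_force: [0.9, 0.3, -0.6]
gripper_width: 0.128
grasp_force: 61.5
time: 68.45
tool_pos: [0.4874, -0.0113, 0.0914]
tool_rot: [0.001, -0.132, 0.991, -0.001]
contact_force: [0.4, -0.4, 3.4]
gripper_width: 0.126
grasp_force: 62.0
time: 68.7
tool_pos: [0.4877, -0.0112, 0.09]
tool_rot: [0.001, -0.132, 0.991, -0.001]
contact_force: [0.6, -0.3, 6.5]
gripper_width: 0.128
grasp_force: 62.5
```

```bash
python3 shift.py '0,0,0,0.08,0,0,0
0,0,0,0,0,0,0'
python3 shift.py '0,0,0,0.08,0,0,0
0,0,0,0,0,0,0'
```

```text
time: 68.95
tool_pos: [0.4867, -0.011, 0.0862]
tool_rot: [-0.0, -0.132, 0.991, -0.0]
contact_force: [1.2, 0.0, 1.1]
gripper_width: 0.126
grasp_force: 61.6
time: 69.2
tool_pos: [0.4868, -0.0109, 0.0841]
tool_rot: [0.0, -0.132, 0.991, -0.0]
contact_force: [4.8, -0.6, -1.9]
gripper_width: 0.123
grasp_force: 61.2
```

Cover B goes past rim level, so it fits. I'll press it home.

```bash
python3 shift.py '0,0,0,0.08,0,0,0
0,0,0,0,0,0,0'
python3 shift.py '0,0,0,0.08,0,0,0
0,0,0,0,0,0,0
0,0,0,0,0,0,0'
```

```text
time: 69.45
tool_pos: [0.486, -0.011, 0.0824]
tool_rot: [-0.001, -0.132, 0.991, -0.0]
contact_force: [-1.1, -0.4, 1.8]
gripper_width: 0.123
grasp_force: 61.9
time: 69.82
tool_pos: [0.4864, -0.0111, 0.0823]
tool_rot: [-0.001, -0.132, 0.991, -0.0]
contact_force: [-7.7, 0.6, 12.0]
gripper_width: 0.123
grasp_force: 63.3
```

To row units: -0.004 m is -0.16, 0.002 m is 0.08.

```bash
python3 shift.py '0,0,0,0.08,0,0,0
0,0,0,0,0,0,0
0,0,0,-0.16,0,0,0
0,0,0,0,0,0,0'
python3 shift.py '0.5,0,0,0,0,0,0
0.5,0,0,0,0,0,0
0.5,0,0,0,0,0,0'
python3 shift.py '0.5,0,0,-1.6,0,0,0
0.5,0,0,-2,0,0,0
0.5,0,-2.4,-1.2,0,0,0
0.5,0,-2.4,0,0,0,0
0.5,0,-2.4,0,0,0,0' >/dev/null
python3 shift.py '0.5,0,-2.4,0,0,0,0
0.5,0,-2.4,0,0,0,0
0.5,0,0,0,0,0,0'
python3 - <<'E'
from cov import *
im=manip.grab_frame("top"); covers(im=im)
for z in(.075,): 
    for c in grey(im,"top"): print(rect("top",c,z))
S=manip.grab_frame("scene")
a=cv2.resize(im[190:340,130:360],None,fx=1.7,fy=1.7*1.0,interpolation=cv2.INTER_CUBIC); b=cv2.resize(S[180:265,280:375],None,fx=4,fy=4,interpolation=cv2.INTER_CUBIC)
H=max(a.shape[0],b.shape[0]); p=lambda x:cv2.copyMakeBorder(x,0,H-x.shape[0],0,0,cv2.BORDER_CONSTANT)
cv2.imwrite("pics/fin.png",np.hstack([p(a),p(b)])[:,:,::-1])
E
```

```text
time: 70.32
tool_pos: [0.4864, -0.0111, 0.0824]
tool_rot: [-0.0, -0.132, 0.991, -0.0]
contact_force: [-1.4, 0.5, 2.0]
gripper_width: 0.122
grasp_force: 61.9
time: 70.7
tool_pos: [0.4865, -0.0111, 0.0824]
tool_rot: [-0.0, -0.132, 0.991, -0.0]
contact_force: [-0.6, 0.1, -0.1]
gripper_width: 0.503
grasp_force: 0.0
time: 71.7
tool_pos: [0.564, -0.3002, 0.1998]
tool_rot: [-0.001, -0.13, 0.992, -0.0]
contact_force: [0.2, 0.5, -0.4]
gripper_width: 0.497
grasp_force: 0.0
cover [0.5962 0.2271] -0.452 [0.1277 0.1243]
cover [ 0.494  -0.0122] 0.266 [0.1425 0.1331]
cover [0.4387 0.2201] 0.209 [0.1272 0.1269]
(array([ 0.8060031 , -0.19693765], dtype=float32), (np.float32(0.15999007), np.float32(0.10317247)), np.float32(-1.4332888))
(array([0.58663565, 0.21775547], dtype=float32), (np.float32(0.12258745), np.float32(0.11936438)), np.float32(1.1189777))
(array([ 0.48856318, -0.01199781], dtype=float32), (np.float32(0.13680626), np.float32(0.12776923)), np.float32(0.26566064))
(array([0.43547153, 0.21106339], dtype=float32), (np.float32(0.12210554), np.float32(0.12186016)), np.float32(-1.3615909))
```

View pics/fin.png

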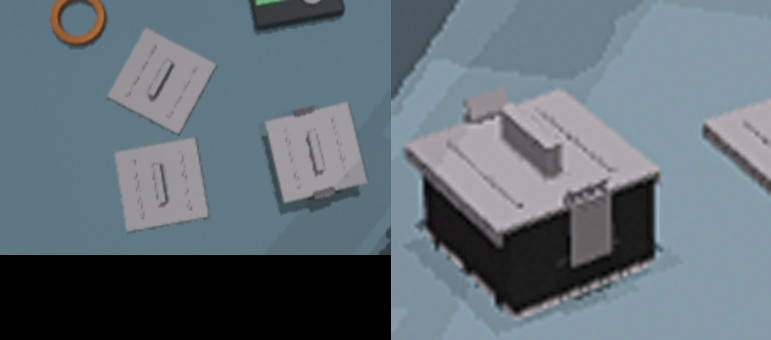

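The cover sits level on the box at about (316,152) in the left view, with both clips hooked over its ends. The other two covers lie flat at (162,80) and (162,185). Handing in.

```bash
python3 -c "
from plant import manip
print(manip.job_done())"
```

```text
the job is handed in; nothing more can be done
None
```

I handed the job in at about 72 s: all five cells are piled on the pad with the plate on top, and the second cover I tried fits, pressed home with both clips over it; the other two lie flat on the bench, but the hand-in gave no verdict.

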